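Get the binder bar out from between the desk things and close the card binder

ROBOT

A 7-joint arm with a two-finger parallel gripper is mounted at the origin on the work surface. World frame = base frame: x ahead of the robot, y to its left, z up, the work surface at z = 0. Lengths are in m, angles in rad, forces in N, time in s.
With the tool pointing down it reaches from about 0.35 to 0.9 m from the base axis. Payload 8.1 kg.
Tool frame: the origin (TCP) lies at the very end of the fingers, on their centre line; the grasp point (between the pads) lies 19 mm behind it; z points along the fingers, y is the direction in which the jaws open and shut (so a half turn about z gives the same grasp; the last joint's range is limited). The gripper opens to 92 mm and grips with 3 to 60 N. Pads are 19 mm wide; open, the fingers measure 130 mm over their backs; the gripper's body (75 mm by 190 mm) begins 47 mm behind the grasp point.
Start: joints at [1.227, 0.434, 0.025, 1.573, -0.012, 1.134, -0.075], TCP at [0.149, -0.607, 0.227] pointing down, gripper open.
Joint ranges: [-2.62, 2.62], [-0.44, 2.09], [-1.27, 1.32], [0.08, 2.57], [-1.32, 4.46], [0.12, 2], [-2.74, 2.74]. Speed limits (rad/s): [2.22, 2.22, 3.01, 3.01, 3.14, 3.14, 3.14].

INTERFACE

Orientations are given as a rotation vector (axis times angle).
In Python, from cell import observe, get_image, sign_off gives the robot as it stands.
- The arm moves only by the tool arm_command, never from a script. Its argument "deltas" is a list of rows, each an object with "xyz": the shift along the tool's x, y, z in cm, a list of three; "turn": the turn about the tool's z in degrees; "jaw": the closure in counts, from 0 (fully open) to 255 (shut). A call has 1 to 5 rows; each row is the pose to reach, as a shift and turn from the pose measured when the call began, along the tool's axes at that moment; what a row does not reach only later rows make up. A row lasts 1/12 s, in which the tool goes at most 41.7 mm and 7.16 degrees, less where a joint would pass 70% of its speed; a pose out of reach is approached as far as the arm can. A call with a gripper value outside its range is refused whole. The fingers move at their own pace and stop on an object; "force" is the grip in N (left out, the last holds). Time passes only in rows, so rows that repeat a pose let the fingers close. It gives the time, the measured TCP pose, the force and the opening at its end, in the units of the state.
- observe(): the state, without advancing time (a new reading comes with each control period).
- get_image(name): name is "scene" or "side" or "wrist"; returns a dict with "frame" (420x560x3 uint8, red, green, blue), "depth" (420x560 float32, m along the optical axis (not along the pixel's ray), 0 where there is no reading), "camera_matrix" (3x3 intrinsics, pixels), "distortion" ([k1, k2, p1, p2, k3] as OpenCV has them; the pictures are not rectified), "cam_to_world" (4x4, takes a point from camera to world coordinates). Camera axes: x right, y up, looking along -z (the intrinsics and any distortion apply to the point x, -y, -z); pixel columns grow to the right and rows downward; lengths in m; the calibration is good to about 2 mm. A picture is of the moment at which its call begins.
- sign_off(): hands the job in, once; it reports no verdict.
The state is a dict: "clock": time; "joints": joint angles; "dq": joint speeds; "joint_efforts": joint torques, N m; "position": TCP position; "ee_rot": TCP orientation; "force": force on the tool from outside, world axes, zero at the start; "ft_torque": the same for the moment, N m; "width": opening from 0.0 (shut) to 1.0 (fully open).
Only numpy, scipy, OpenCV 4.12 (cv2) and the standard library are available. Lean on these libraries where they do the work, as an engineer would, in place of code of your own. Each camera call takes 0.05 s, during which the arm holds its last target.

TASK

Clear the green flask, the orange paste pot and the blue crayon cup off the cork mat and stand all three on the grey side mat, before you move the red-handled binder bar that they box in. Then fetch the bar and lower it onto the card binder so that both pins come through its holes and it lies flat on the cards, and only then put each of the three back upright in the middle of the coaster of its own colour. Let go of everything, do not tip any of them over, and leave the white mug where it is.

Things in the scene. Friction and masses are not known exactly. Their poses are not given: they have to be found in the camera images.
- flask_mid (a point): Green drinks flask with a white lid: body and lid are straight up to 94 mm, then a small 24 mm wide cap. Round and upright, 56 mm in diameter, 100 mm tall in all, 0.22 to 0.25 kg as built (it may vary by a third). The point is on its axis, half-way up; z runs up the axis.
- pot_mid (a point): Orange paste pot with a black lid, straight-sided all the way up. Round and upright, 56 mm in diameter, 88 mm tall in all, 0.22 to 0.25 kg as built (it may vary by a third). The point is on its axis, half-way up; z runs up the axis.
- cup_mid (a point): Blue crayon cup, straight-sided up to 78 mm; crayon tips (fixed in it, within 23 mm of the axis) stick up above that. Round and upright, 56 mm in diameter, 94 mm tall in all, 0.22 to 0.25 kg as built (it may vary by a third). The point is on its axis, half-way up; z runs up the axis.
- bar_grip (a point): Binder bar: aluminium plate 44 (its x) x 116 (its y) x 8 mm, two 12 mm through holes at y = +-40 mm. A red handle, 16 mm along x, 44 along y, stands on its middle, up to 44 mm above the underside. The point is in the handle, over the plate's centre, 30 mm above the underside. 0.15 kg. Starts flat on the 3 mm cork mat, between coasters: along its x, two are centred 64 mm nearer the robot, one 64 mm beyond.
- green_coaster: Fixed round green coaster, 78 mm in diameter, 4 mm thick, lying on a 3 mm cork mat: the place of the green flask, which stands centred on it at the start. Origin: centre of its underside (top is 4 mm above).
- orange_coaster: Fixed round orange coaster, 78 mm in diameter, 4 mm thick, lying on a 3 mm cork mat: the place of the orange pot, which stands centred on it at the start. Origin: centre of its underside (top is 4 mm above).
- blue_coaster: Fixed round blue coaster, 78 mm in diameter, 4 mm thick, lying on a 3 mm cork mat: the place of the blue cup, which stands centred on it at the start. Origin: centre of its underside (top is 4 mm above).
- side_mat: Fixed plain grey mat, 300 mm (its x) by 120 mm (its y), 4 mm thick, with room for the three things in a row along its x: the side area. It lies to the left or the right of the cork mat. Origin: centre of its underside.
- binder: Fixed binder: dark board 118 (its x) x 160 mm (its y) bearing white cards 105 x 148 mm, whose top is 22 mm above the origin. Two upright steel pins, 8 mm thick, at y = +-40 mm, x = 0, rise 24 mm above the cards, the last 6 mm tapered. The bar fits either way round. Origin: centre of the underside, on the table. Lies on the other side of the cork mat from the grey mat.
- mug: White mug, 68 mm wide and 80 mm tall, with a handle, standing on the robot side of the cork mat, left or right; a bystander, to be left alone. Origin: centre of its underside.

How it is judged:
By the outcome, as a careful person would: the job done as asked, in the order asked, and still so for the second after the job is handed in, with the robot touching nothing.
It also fails if it takes over 141 s, if anything falls off the work surface, if the arm or the gripper's body presses on something with over 40 N, if the wrist force passes 120 N, or if a joint passes its speed limit or range.

## Working session

There is one attempt and no reset: what is moved stays moved. The work goes in short steps, Python scripts to look and compute and a tool call to move; the robot and the scene stay as the last step left them, time stands still between calls to the robot, and variables do not carry over. Pictures are saved under pics/ and viewed, and the job is handed in when it is done.

Besides the shell and the picture viewer there is one more tool, called after "Emit:" as name(argument=value, ...) on one line, values as JSON. arm_command: Moves the arm, as the interface text tells. Its arguments: {"type":"object","properties":{"deltas":{"type":"array","items":{"type":"object","properties":{"xyz":{"type":"array","items":{"type":"number"}},"turn":{"type":"number"},"jaw":{"type":"number"}}}},"force":{"type":"number"}},"required":["deltas"]}

```bash
mkdir -p pics; ls; cat > h.py <<'E'
import numpy as np, cv2
from cell import observe, get_image, sign_off
from scipy.spatial.transform import Rotation as R
def save(im,n): cv2.imwrite('pics/'+n+'.png', im['frame'][:,:,::-1])
def rays(im,px):
    px=np.array(px,float).reshape(-1,1,2)
    u=cv2.undistortPoints(px,np.array(im['camera_matrix']),np.array(im['distortion'],float)).reshape(-1,2)
    d=np.c_[u[:,0],-u[:,1],-np.ones(len(u))]
    T=np.array(im['cam_to_world']); return T[:3,3], d@T[:3,:3].T, d
def onplane(im,px,z):
    o,d,_=rays(im,px); return o+d*((z-o[2])/d[:,2])[:,None]
def cloud(im):
    h,w=im['depth'].shape
    v,u=np.mgrid[0:h,0:w]
    o,d,_=rays(im,np.c_[u.ravel(),v.ravel()])
    return (o+d*im['depth'].ravel()[:,None]).reshape(h,w,3)
E
python3 - <<'E'
from h import *
for n in ['scene','side','wrist']:
    im=get_image(n); save(im,n+'0'); print(n,np.array(im['cam_to_world']).round(3).tolist())
print(observe())
E
```

```text
pics
scene [[0.422, -0.767, 0.483, 0.928], [0.906, 0.351, -0.235, -0.178], [0.011, 0.537, 0.843, 0.731], [0.0, 0.0, 0.0, 1.0]]
side [[-0.795, 0.345, -0.498, -0.048], [-0.606, -0.455, 0.652, 0.764], [-0.001, 0.821, 0.571, 0.713], [0.0, 0.0, 0.0, 1.0]]
wrist [[0.239, 0.938, 0.251, 0.217], [-0.971, 0.231, 0.06, -0.59], [-0.002, -0.258, 0.966, 0.384], [0.0, 0.0, 0.0, 1.0]]
{'clock': 0.15, 'joints': array([ 1.22740343,  0.43509452,  0.02500652,  1.5738675 , -0.01155962,
        1.13402916, -0.07509409]), 'dq': array([-0.00062837, -0.00090796, -0.00067787, -0.00156825, -0.00141959,
        0.00076216,  0.00036824]), 'joint_efforts': array([ 2.49466349e-03, -6.68261647e+01,  9.86408629e-01, -3.14690852e+01,
       -6.03930163e-02,  3.93752439e-02,  1.14394247e-04]), 'position': array([ 0.14887496, -0.60660846,  0.22611399]), 'ee_rot': array([-3.11765846e+00, -3.77060902e-01,  4.91429847e-04]), 'force': array([ 0.39517551,  0.13664547, -0.08149532]), 'ft_torque': array([-0.01723713, -0.01096122, -0.02470673]), 'width': 1.0006323779939164}
```

View pics/scene0.png

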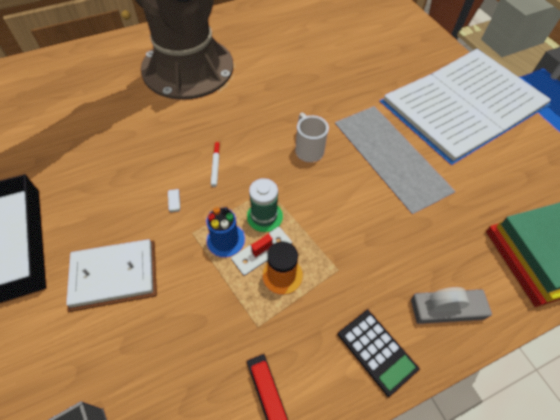

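View pics/side0.png

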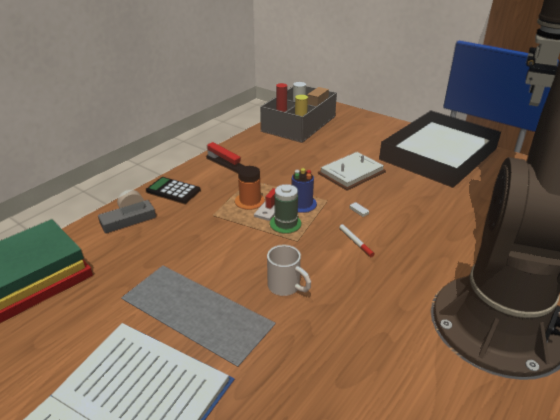

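View pics/wrist0.png

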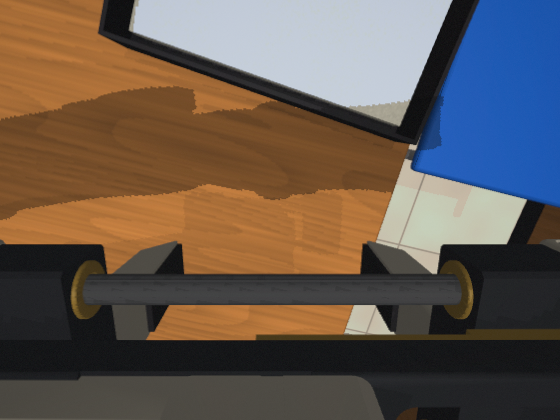

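The scene view shows green flask (265,200), blue cup (222,232), orange pot (283,265) around the bar (262,245). Binder is at (110,272), grey mat at (395,157) and mug at (312,138).

```bash
cat > m.py <<'E'
from h import *
def masks(im):
    hsv=cv2.cvtColor(im['frame'],cv2.COLOR_RGB2HSV); H,S,V=[hsv[...,i].astype(int) for i in range(3)]
    return dict(green=(H>45)&(H<85)&(S>110)&(V>40),blue=(H>105)&(H<130)&(S>120)&(V>40),orange=(H>5)&(H<14)&(S>190)&(V>90),red=((H<4)|(H>175))&(S>170)&(V>80),H=H,S=S,V=V)
def circfit(p):
    A=np.c_[2*p,np.ones(len(p))]; s=np.linalg.lstsq(A,(p**2).sum(1),rcond=None)[0]
    return s[:2],np.sqrt(s[2]+s[0]**2+s[1]**2)
E
python3 - <<'E'
from m import *
for n in ['scene','side']:
    im=get_image(n); P=cloud(im); M=masks(im); ok=im['depth']>0
    X,Y,Z=P[...,0],P[...,1],P[...,2]
    print(n,'table z',np.median(Z[(X>.4)&(X<.8)&(abs(Y)<.3)&ok]))
    roi=ok&(X>.35)&(X<.85)&(abs(Y)<.35)
    for c in ['green','orange','blue']:
        m=M[c]&roi
        print(c,m.sum(),np.median(P[m],0).round(3))
        cen=np.median(P[m],0)
        near=roi&(np.hypot(X-cen[0],Y-cen[1])<.05)&(Z>.02)
        body=m&(Z>.02)&(Z<.07)
        # circle fit of side surfaces
        if body.sum()>10:
            q=P[body][:,:2]
            c2,r=circfit(q); print('  fit',c2.round(4),round(r,4),len(q))
        cm=m&(Z<.014)&(Z>0)
        print('  coaster pts',cm.sum(), P[cm].min(0).round(3) if cm.any() else '',P[cm].max(0).round(3) if cm.any() else '')
    m=M['red']&roi&(Z>.03)&(Z<.06); print('red',m.sum(),P[m].mean(0).round(4),P[m].min(0).round(3),P[m].max(0).round(3))
    # binder cards
    m=roi&(Z>.015)&(Z<.03)&(M['S']<60)&(M['V']>120)&(Y<-.0); print('cards',m.sum(),P[m].mean(0).round(4), P[m].min(0).round(3),P[m].max(0).round(3))
    # grey mat
    m=roi|(ok&(X>.2)&(Y<.5)&(Y>.05)&(X<.9)); m=m&(Z<.012)&(M['S']<50)&(M['V']>60)&(M['V']<170); 
    k,l,st,ce=cv2.connectedComponentsWithStats(m.astype(np.uint8)); 
    i=1+st[1:,4].argmax(); m=l==i
    print('mat',m.sum(),P[m].mean(0).round(4),cv2.minAreaRect(P[m][:,:2].astype(np.float32)))
E
```

```text
scene table z -0.00031514576647151404
green 560 [ 0.543 -0.019  0.011]
  fit [ 0.5191 -0.008 ] 0.0276 133
  coaster pts 308 [ 0.493 -0.043  0.003] [0.556 0.032 0.014]
orange 376 [ 0.676 -0.047  0.048]
  fit [ 0.6535 -0.0315] 0.0275 249
  coaster pts 21 [ 0.649 -0.065  0.003] [ 0.687 -0.038  0.014]
blue 883 [ 0.561 -0.105  0.035]
  fit [ 0.5375 -0.1022] 0.0276 351
  coaster pts 304 [ 0.516 -0.137  0.003] [ 0.574 -0.063  0.014]
red 859 [ 0.7708 -0.1196  0.0412] [ 0.584 -0.155  0.03 ] [ 0.85  -0.026  0.05 ]
cards 2893 [ 0.5239 -0.2996  0.0211] [ 0.457 -0.35   0.015] [ 0.604 -0.05   0.029]
mat 5129 [0.5012 0.3285 0.0039] ((0.48957496881484985, 0.3288090229034424), (0.29899048805236816, 0.12185583263635635), 4.016624927520752)
side table z 0.0003373557172879904
green 105 [0.51  0.019 0.006]
  coaster pts 104 [ 0.482 -0.036  0.004] [0.554 0.033 0.009]
orange 0 [nan nan nan]
  coaster pts 0  
blue 91 [ 0.511 -0.087  0.007]
  coaster pts 78 [ 0.5   -0.128  0.003] [ 0.529 -0.066  0.012]
red 201 [ 0.7485 -0.1024  0.0405] [ 0.578 -0.152  0.03 ] [ 0.849 -0.019  0.048]
cards 732 [ 0.5165 -0.2944  0.0212] [ 0.4   -0.35   0.015] [ 0.598 -0.012  0.03 ]
mat 6819 [0.4765 0.3349 0.0046] ((0.4904170036315918, 0.33048301935195923), (0.3042945861816406, 0.12443787604570389), 3.5133378505706787)
  return _methods._mean(a, axis=axis, dtype=dtype,
  ret = um.true_divide(
```

```bash
python3 - <<'E'
from m import *
from scipy.optimize import least_squares
ims={n:get_image(n) for n in ['scene','side']}
C={n:cloud(im) for n,im in ims.items()}
guess=dict(flask=(.519,-.008),pot=(.6535,-.0315),cup=(.5375,-.102))
top=dict(flask=.095,pot=.085,cup=.075)
def fit(pts,g,r):
    f=lambda s:(np.hypot(pts[:,0]-s[0],pts[:,1]-s[1])-r)
    s=least_squares(f,g,loss='soft_l1',f_scale=.001); return s.x
for k,g in guess.items():
    for n in list(C)+['both']:
        L=[]
        for q in (C if n=='both' else [n]):
            P=C[q]; ok=ims[q]['depth']>0
            m=ok&(P[...,2]>.02)&(P[...,2]<top[k])&(abs(np.hypot(P[...,0]-g[0],P[...,1]-g[1])-.028)<.006)
            L.append(P[m][:,:2])
        L=np.vstack(L); x=fit(L,g,.028); e=np.hypot(*(L-x).T)-.028
        print(k,n,len(L),x.round(4),'std',e.std().round(4),'ang',np.degrees(np.arctan2(*(L-x).mean(0)[::-1])).round())
for n in C:
    P=C[n];ok=ims[n]['depth']>0
    M=masks(ims[n]); X,Y,Z=P[...,0],P[...,1],P[...,2]
    m=ok&(X>.25)&(X<.6)&(Y>.0)&(Y<.25)&(Z>.03)&(Z<.09)&(np.hypot(X-.519,Y+.008)>.04)
    print('mug',n,m.sum(),P[m].mean(0).round(3),P[m].min(0).round(3),P[m].max(0).round(3))
    q=P[m&(Z<.075)]; x=fit(q[:,:2],q[:,:2].mean(0),.034); print(x.round(4))
    m=ok&(abs(X-.53)<.1)&(Y<-.2)&(Y>-.42)&(Z>.017)&(Z<.027)&(M['S']<60)
    print('cards',cv2.minAreaRect(P[m][:,:2].astype(np.float32)),m.sum(),np.median(Z[m]))
    m=M['red']&(np.hypot(X-.591,Y+.043)<.035)&(Z>.02)
    t=m&(Z>.042)
    print('red',m.sum(),t.sum(),np.median(Z[t]),cv2.minAreaRect(P[t][:,:2].astype(np.float32)))
s=ims['scene']; cv2.imwrite('pics/b0.png',cv2.resize(s['frame'][220:320,50:170,::-1],None,fx=6,fy=6,interpolation=2))
s=ims['side']; cv2.imwrite('pics/b1.png',cv2.resize(s['frame'][140:200,300:400,::-1],None,fx=7,fy=7,interpolation=2))
E
```

```text
flask scene 586 [ 0.5185 -0.0077] std 0.0009 ang -22.0
flask side 618 [ 0.5186 -0.0054] std 0.0016 ang 126.0
flask both 1204 [ 0.5185 -0.0065] std 0.0014 ang 56.0
pot scene 424 [ 0.653  -0.0312] std 0.0004 ang -28.0
pot side 453 [ 0.6531 -0.0288] std 0.0014 ang 132.0
pot both 877 [ 0.6531 -0.0301] std 0.0012 ang 60.0
cup scene 398 [ 0.5371 -0.1021] std 0.0006 ang -11.0
cup side 300 [ 0.5369 -0.0997] std 0.0016 ang 138.0
cup both 698 [ 0.5369 -0.1013] std 0.0013 ang 43.0
mug scene 1003 [0.397 0.162 0.059] [0.33  0.128 0.03 ] [0.433 0.197 0.082]
[0.3975 0.1623]
cards ((0.5176482200622559, -0.32259851694107056), (0.14899702370166779, 0.10770346224308014), 76.42408752441406) 4174 0.021270840277621772
red 223 142 0.04583423844103385 ((0.5937978029251099, -0.045601390302181244), (0.013960427604615688, 0.04106651619076729), 12.780732154846191)
mug side 1264 [0.389 0.171 0.058] [0.326 0.132 0.03 ] [0.431 0.203 0.082]
[0.3935 0.1671]
cards ((0.5152633786201477, -0.31862545013427734), (0.15411074459552765, 0.1105702593922615), 77.23526000976562) 1003 0.02130402512541074
red 73 44 0.046207405695513515 ((0.5879685282707214, -0.03925706073641777), (0.01284431666135788, 0.043077658861875534), 11.912165641784668)
```

View pics/b0.png

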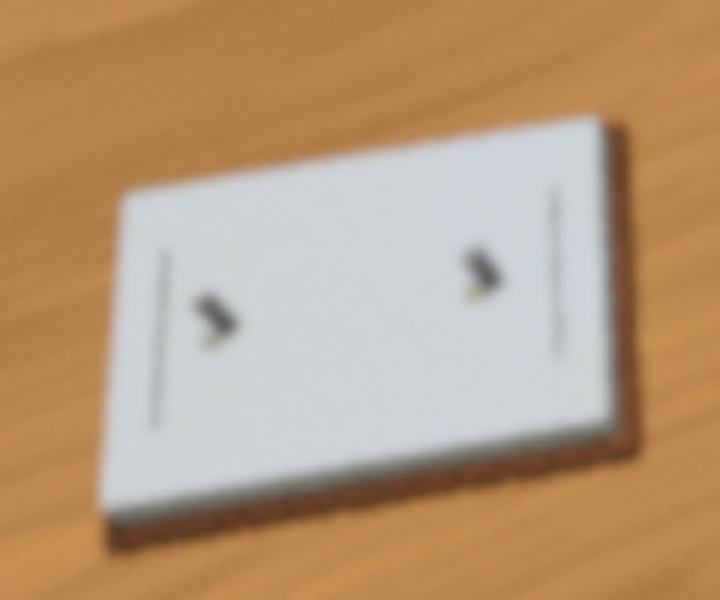

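View pics/b1.png

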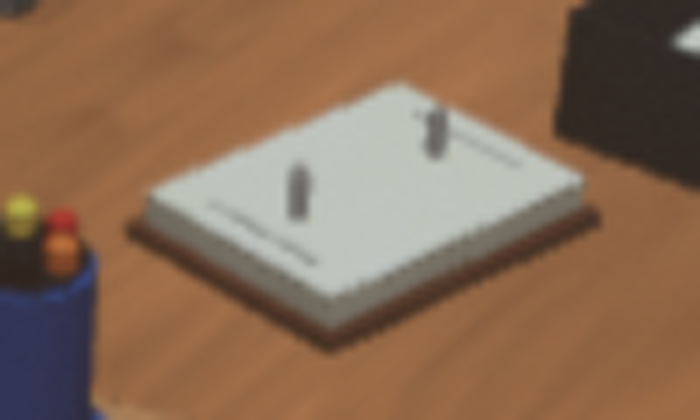

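Scene crop: pins at about (84,270) and (129,263) in the scene image. In the side crop they stand clear too. Positions from both cameras agree to ~2.5 mm, good enough to start. I'll use one jaw yaw (11°, along bar x) for all the things.

```bash
cat >> h.py <<'E'
def pose():
    s=observe(); r=R.from_rotvec(s['ee_rot']).as_matrix(); return s,np.array(s['position']),r
def yaw(r): return np.degrees(np.arctan2(r[1,1],r[0,1]))   # world yaw of tool y
def plan(*wps, cur=None):
    """wps: (x,y,z,yaw,ncalls)"""
    s,p,r=pose(); p=p.copy(); y=yaw(r)
    print('t',round(s['clock'],2),'pos',p.round(4),'yaw',round(y,2),'zaxis',r[:,2].round(4),'F',np.round(s['force'],1),'w',round(s['width']*92,1),'j7',round(s['joints'][6],2))
    for (X,Y,Z,W,n) in wps:
        T=np.array([X,Y,Z]); W0=y; p0=p.copy()
        for i in range(1,n+1):
            q=p0+(T-p0)*i/n; w=W0+(W-W0)*i/n
            a=np.radians(y); ty=np.array([np.cos(a),np.sin(a),0]); tx=np.array([-np.sin(a),np.cos(a),0]) ; tx=np.array([ -ty[1],ty[0],0]); tz=np.array([0,0,-1.])
            d=(q-p)*100
            print('  xyz',np.round([d@tx,d@ty,d@tz],2).tolist(),'turn',round(-(w-y),1))
            p=q;y=w
E
python3 - <<'E'
from h import *
s,p,r=pose(); print(r.round(3).tolist())
plan((.5185,-.0065,.20,11,4))
E
```

```text
[[0.971, 0.238, -0.0], [0.238, -0.971, 0.0], [-0.0, -0.0, -1.0]]
t 0.35 pos [ 0.149  -0.6069  0.2266] yaw -76.2 zaxis [-1.e-04  3.e-04 -1.e+00] F [ 0.7  0.1 -0.3] w 91.9 j7 -0.08
  xyz [12.55, -12.37, 0.66] turn -21.8
  xyz [16.25, -6.83, 0.66] turn -21.8
  xyz [17.62, -0.31, 0.66] turn -21.8
  xyz [16.47, 6.26, 0.66] turn -21.8
```

Emit:
arm_command(deltas=[{"xyz": [2.5,-2.5,0.1],"turn": -4.4,"jaw": 20},{"xyz": [5,-5,0.3],"turn": -8.7,"jaw": 47},{"xyz": [7.5,-7.4,0.4],"turn": -13.1,"jaw": 47},{"xyz": [10,-9.9,0.5],"turn": -17.4,"jaw": 47},{"xyz": [12.55,-12.4,0.7],"turn": -21.8,"jaw": 47}])

```text
clock: 0.77
position: [0.2419, -0.4552, 0.2197]
ee_rot: [2.989, 0.965, -0.0]
force: [1.3, -0.1, -0.4]
width: 0.815
```

Emit:
arm_command(deltas=[{"xyz": [3.2,-1.4,0],"turn": -4.4,"jaw": 47},{"xyz": [6.5,-2.7,0],"turn": -8.7,"jaw": 47},{"xyz": [9.7,-4.1,0],"turn": -13.1,"jaw": 47},{"xyz": [13,-5.5,0],"turn": -17.4,"jaw": 47},{"xyz": [16.25,-6.8,0],"turn": -21.8,"jaw": 47}])

```text
clock: 1.18
position: [0.3344, -0.3034, 0.22]
ee_rot: [2.75, 1.518, -0.0]
force: [0.9, -0.1, 0.4]
width: 0.819
```

Emit:
arm_command(deltas=[{"xyz": [3.5,0,0],"turn": -4.4,"jaw": 47},{"xyz": [7,-0.1,0],"turn": -8.7,"jaw": 47},{"xyz": [10.5,-0.2,0],"turn": -13.1,"jaw": 47},{"xyz": [14,-0.2,0],"turn": -17.4,"jaw": 47},{"xyz": [17.6,-0.3,0],"turn": -21.8,"jaw": 47}])

```text
clock: 1.6
position: [0.4263, -0.1516, 0.2202]
ee_rot: [2.409, 2.013, -0.0]
force: [0.9, -0.3, 0.2]
width: 0.815
```

Emit:
arm_command(deltas=[{"xyz": [4,1.5,0],"turn": -5.5,"jaw": 47},{"xyz": [8,3,0],"turn": -11,"jaw": 47},{"xyz": [12,4.5,0],"turn": -16.5,"jaw": 47},{"xyz": [16,6,0],"turn": -21.8,"jaw": 47},{"xyz": [16.4,6.2,0],"turn": -21.8,"jaw": 47}])

```text
clock: 2.02
position: [0.5189, 0.0058, 0.2207]
ee_rot: [1.971, 2.445, 0.007]
force: [0.1, 0.3, -0.5]
width: 0.817
```

```bash
python3 - <<'E'
from h import *
plan((.5185,-.0065,.135,11,1),(.5185,-.0065,.06,11,1))
im=get_image('wrist'); save(im,'w1')
E
```

```text
t 2.02 pos [0.5189 0.0058 0.2207] yaw 12.26 zaxis [ 0.0036  0.0026 -1.    ] F [ 0.1  0.3 -0.5] w 75.2 j7 -0.11
  xyz [-1.2, -0.3, 8.57] turn 1.3
  xyz [0.0, 0.0, 7.5] turn -0.0
```

View pics/w1.png

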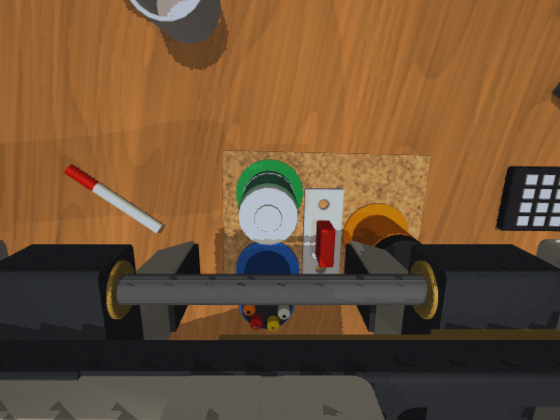

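The wrist view shows the flask lid at (268,215), bar plate (323,230) with its hole at (323,204), all lined up with the image axes. So the yaw fits.

Emit:
arm_command(deltas=[{"xyz": [-0.6,-0.15,2],"turn": 0.6,"jaw": 47},{"xyz": [-1.2,-0.3,4.5],"turn": 1.3,"jaw": 47},{"xyz": [-1.2,-0.3,7],"turn": 1.3,"jaw": 47},{"xyz": [-1.2,-0.3,8],"turn": 1.3,"jaw": 47},{"xyz": [-1.2,-0.3,8],"turn": 1.3,"jaw": 47}])

```text
clock: 2.48
position: [0.5166, -0.0083, 0.1383]
ee_rot: [-2.004, -2.416, -0.001]
force: [-0.0, 0.0, 0.3]
width: 0.818
```

```bash
python3 - <<'E'
from h import *
plan((.5185,-.0065,.06,11,1))
E
```

```text
t 2.48 pos [ 0.5166 -0.0083  0.1383] yaw 10.66 zaxis [-0.0015  0.0018 -1.    ] F [-0.   0.   0.3] w 75.2 j7 -0.18
  xyz [0.14, 0.22, 7.83] turn -0.3
```

Emit:
arm_command(deltas=[{"xyz": [0.15,0.2,1.5],"turn": -0.3,"jaw": 47},{"xyz": [0.15,0.2,3.5],"turn": -0.3,"jaw": 47},{"xyz": [0.15,0.2,5.5],"turn": -0.3,"jaw": 47},{"xyz": [0.15,0.2,7.2],"turn": -0.3,"jaw": 47},{"xyz": [0.15,0.2,7.8],"turn": -0.3,"jaw": 47}])

```text
clock: 2.9
position: [0.5178, -0.0068, 0.0597]
ee_rot: [-1.998, -2.42, 0.001]
force: [0.6, -0.0, -0.6]
width: 0.82
```

Emit:
arm_command(deltas=[{"xyz": [0,0,0],"turn": 0,"jaw": 47},{"xyz": [0,0,0],"turn": 0,"jaw": 70},{"xyz": [0,0,0],"turn": 0,"jaw": 90},{"xyz": [0,0,0],"turn": 0,"jaw": 105},{"xyz": [0,0,0],"turn": 0,"jaw": 120}], force=18)

```text
clock: 3.32
position: [0.5187, -0.0068, 0.0608]
ee_rot: [-1.999, -2.421, -0.001]
force: [-0.4, -0.4, 6.5]
width: 0.604
```

Emit:
arm_command(deltas=[{"xyz": [0,0,0],"turn": 0,"jaw": 140},{"xyz": [0,0,0],"turn": 0,"jaw": 140},{"xyz": [0,0,0],"turn": 0,"jaw": 140}], force=18)

```text
clock: 3.57
position: [0.5185, -0.0068, 0.0608]
ee_rot: [-1.999, -2.421, -0.001]
force: [-0.5, 0.4, 0.3]
width: 0.607
```

```bash
python3 - <<'E'
from h import *
plan((.5185,-.0065,.18,11,1),(.490,.3295,.18,11,2))
E
```

```text
t 3.57 pos [ 0.5185 -0.0068  0.0608] yaw 10.9 zaxis [-8.0e-04  1.4e-03 -1.0e+00] F [-0.5  0.4  0.3] w 55.9 j7 -0.26
  xyz [0.03, 0.0, -11.92] turn -0.1
  xyz [16.76, 1.81, 0.0] turn -0.0
  xyz [16.76, 1.81, 0.0] turn -0.0
```

Emit:
arm_command(deltas=[{"xyz": [0,0,-1],"turn": 0,"jaw": 140},{"xyz": [0,0,-3.5],"turn": 0,"jaw": 140},{"xyz": [0,0,-6.5],"turn": 0,"jaw": 140},{"xyz": [0,0,-9],"turn": 0,"jaw": 140},{"xyz": [0,0,-9.9],"turn": 0,"jaw": 140}])

```text
clock: 3.98
position: [0.5201, -0.0064, 0.1637]
ee_rot: [1.999, 2.421, 0.006]
force: [2.1, 0.9, -2.2]
width: 0.609
```

Emit:
arm_command(deltas=[{"xyz": [2,0.2,0],"turn": 0,"jaw": 140},{"xyz": [5,0.5,0],"turn": 0,"jaw": 140},{"xyz": [8.5,0.9,0],"turn": 0,"jaw": 140},{"xyz": [12.5,1.3,0],"turn": 0,"jaw": 140},{"xyz": [16,1.7,0],"turn": 0,"jaw": 140}])

```text
clock: 4.4
position: [0.5056, 0.1558, 0.1637]
ee_rot: [1.999, 2.421, 0.005]
force: [-0.0, -0.0, -3.0]
width: 0.603
```

Emit:
arm_command(deltas=[{"xyz": [4,0.4,0],"turn": 0,"jaw": 140},{"xyz": [8,0.8,0],"turn": 0,"jaw": 140},{"xyz": [11.5,1.3,0],"turn": 0,"jaw": 140},{"xyz": [13.5,1.5,0],"turn": 0,"jaw": 140},{"xyz": [14.5,1.6,0],"turn": 0,"jaw": 140}])

```text
clock: 4.82
position: [0.4921, 0.3052, 0.1636]
ee_rot: [-1.994, -2.427, -0.006]
force: [0.1, -0.1, -2.5]
width: 0.605
```

```bash
python3 - <<'E'
from h import *
plan((.490,.3295,.0585,11,1))
E
```

```text
t 4.82 pos [0.4921 0.3052 0.1636] yaw 11.17 zaxis [ 0.0021  0.0035 -1.    ] F [ 0.1 -0.1 -2.5] w 55.6 j7 -0.75
  xyz [2.42, 0.26, 10.51] turn 0.2
```

Emit:
arm_command(deltas=[{"xyz": [1.2,0.1,1],"turn": 0,"jaw": 140},{"xyz": [2.2,0.2,3.5],"turn": 0,"jaw": 140},{"xyz": [2.4,0.25,6],"turn": 0,"jaw": 140},{"xyz": [2.4,0.25,8.5],"turn": 0,"jaw": 140},{"xyz": [2.4,0.25,9.7],"turn": 0,"jaw": 140}])

```text
clock: 5.23
position: [0.4889, 0.3273, 0.0634]
ee_rot: [-1.994, -2.426, 0.001]
force: [-0.5, -1.1, -2.6]
width: 0.609
```

```bash
python3 - <<'E'
from h import *
plan((.490,.3295,.058,11,1))
E
```

```text
t 5.23 pos [0.4889 0.3273 0.0634] yaw 11.15 zaxis [-0.0013  0.     -1.    ] F [-0.5 -1.1 -2.6] w 56.0 j7 -0.86
  xyz [0.2, 0.15, 0.54] turn 0.1
```

Emit:
arm_command(deltas=[{"xyz": [0.1,0.1,0.15],"turn": 0,"jaw": 140},{"xyz": [0.1,0.1,0.3],"turn": 0,"jaw": 140},{"xyz": [0.1,0.1,0.45],"turn": 0,"jaw": 140},{"xyz": [0.1,0.1,0.5],"turn": 0,"jaw": 140},{"xyz": [0.1,0.1,0.5],"turn": 0,"jaw": 140}])

```text
clock: 5.65
position: [0.4904, 0.3288, 0.0595]
ee_rot: [-1.995, -2.426, -0.002]
force: [-0.7, -0.1, -2.2]
width: 0.602
```

Emit:
arm_command(deltas=[{"xyz": [0,0,0],"turn": 0,"jaw": 95},{"xyz": [0,0,0],"turn": 0,"jaw": 75},{"xyz": [0,0,0],"turn": 0,"jaw": 47},{"xyz": [0,0,0],"turn": 0,"jaw": 47},{"xyz": [0,0,0],"turn": 0,"jaw": 47}])

```text
clock: 6.07
position: [0.4905, 0.3289, 0.0598]
ee_rot: [-1.995, -2.426, -0.002]
force: [-0.2, 0.0, 0.5]
width: 0.806
```

Emit:
arm_command(deltas=[{"xyz": [0,0,-1],"turn": 0,"jaw": 47},{"xyz": [0,0,-4],"turn": 0,"jaw": 47},{"xyz": [0,0,-7],"turn": 0,"jaw": 47},{"xyz": [0,0,-9.5],"turn": 0,"jaw": 47},{"xyz": [0,0,-10],"turn": 0,"jaw": 47}])

```text
clock: 6.48
position: [0.4919, 0.3308, 0.1651]
ee_rot: [1.995, 2.426, 0.013]
force: [0.6, 0.9, -0.2]
width: 0.82
```

```bash
python3 - <<'E'
from h import *
plan((.653,-.030,.16,11,2))
im=get_image('side'); save(im,'s1')
E
```

```text
t 6.48 pos [0.4919 0.3308 0.1651] yaw 11.15 zaxis [ 0.0058  0.0056 -1.    ] F [ 0.6  0.9 -0.2] w 75.5 j7 -0.79
  xyz [-19.26, 4.42, 0.25] turn 0.1
  xyz [-19.25, 4.44, 0.25] turn 0.1
```

View pics/s1.png

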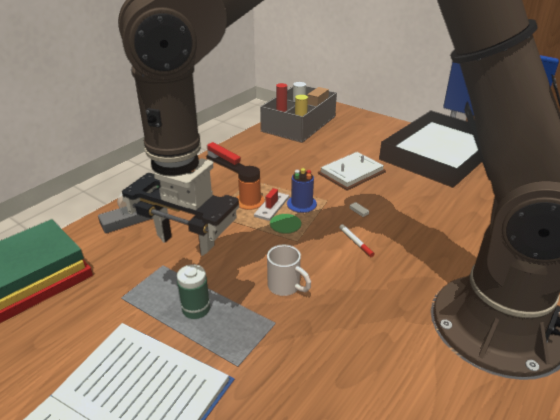

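The side view shows the flask standing in mid mat at (193,292) and the arm clear. On to the pot.

Emit:
arm_command(deltas=[{"xyz": [-3,0.7,0],"turn": 0,"jaw": 47},{"xyz": [-7,1.6,0],"turn": 0,"jaw": 47},{"xyz": [-11,2.5,0],"turn": 0,"jaw": 47},{"xyz": [-15,3.4,0],"turn": 0,"jaw": 47},{"xyz": [-18.5,4.2,0],"turn": 0,"jaw": 47}])

```text
clock: 6.95
position: [0.5691, 0.1538, 0.1629]
ee_rot: [1.996, 2.425, 0.009]
force: [0.9, 0.7, -0.4]
width: 0.814
```

Emit:
arm_command(deltas=[{"xyz": [-4,0.9,0],"turn": 0,"jaw": 47},{"xyz": [-8,1.8,0],"turn": 0,"jaw": 47},{"xyz": [-12,2.8,0],"turn": 0,"jaw": 47},{"xyz": [-15.5,3.6,0],"turn": 0,"jaw": 47},{"xyz": [-17.5,4,0],"turn": 0,"jaw": 47}])

```text
clock: 7.37
position: [0.6429, -0.0167, 0.1615]
ee_rot: [2.002, 2.418, 0.005]
force: [0.9, -0.8, -0.4]
width: 0.817
```

```bash
python3 - <<'E'
from h import *
plan((.653,-.030,.11,11,1),(.653,-.030,.058,11,1))
E
```

```text
t 7.37 pos [ 0.6429 -0.0167  0.1615] yaw 10.77 zaxis [ 0.0036  0.001  -1.    ] F [ 0.9 -0.8 -0.4] w 75.2 j7 -0.15
  xyz [-1.5, 0.74, 5.15] turn -0.2
  xyz [0.0, 0.0, 5.2] turn -0.0
```

Emit:
arm_command(deltas=[{"xyz": [-0.8,0.4,1],"turn": 0,"jaw": 47},{"xyz": [-1.5,0.7,2.5],"turn": -0.2,"jaw": 47},{"xyz": [-1.5,0.75,4],"turn": -0.2,"jaw": 47},{"xyz": [-1.5,0.75,4.6],"turn": -0.2,"jaw": 47},{"xyz": [-1.5,0.75,4.6],"turn": -0.2,"jaw": 47}])

```text
clock: 7.78
position: [0.6511, -0.0281, 0.1124]
ee_rot: [-1.994, -2.424, -0.001]
force: [-0.7, 0.4, 0.8]
width: 0.816
```

```bash
python3 - <<'E'
from h import *
plan((.653,-.030,.058,11,1))
E
```

```text
t 7.78 pos [ 0.6511 -0.0281  0.1124] yaw 11.12 zaxis [-0.0014  0.002  -1.    ] F [-0.7  0.4  0.8] w 75.1 j7 -0.15
  xyz [-0.23, 0.15, 5.44] turn 0.1
```

Emit:
arm_command(deltas=[{"xyz": [-0.2,0.15,1.5],"turn": 0,"jaw": 47},{"xyz": [-0.2,0.15,3],"turn": 0,"jaw": 47},{"xyz": [-0.2,0.15,4.5],"turn": 0,"jaw": 47},{"xyz": [-0.2,0.15,5.2],"turn": 0,"jaw": 47},{"xyz": [-0.2,0.15,5.4],"turn": 0,"jaw": 47}])

```text
clock: 8.2
position: [0.6519, -0.0283, 0.0573]
ee_rot: [-1.991, -2.425, 0.0]
force: [0.0, -0.0, -0.3]
width: 0.817
```

Emit:
arm_command(deltas=[{"xyz": [0,0,0],"turn": 0,"jaw": 47},{"xyz": [0,0,0],"turn": 0,"jaw": 70},{"xyz": [0,0,0],"turn": 0,"jaw": 90},{"xyz": [0,0,0],"turn": 0,"jaw": 105},{"xyz": [0,0,0],"turn": 0,"jaw": 120}], force=18)

```text
clock: 8.62
position: [0.6524, -0.0282, 0.0581]
ee_rot: [-1.991, -2.426, -0.001]
force: [-0.2, 0.7, 3.8]
width: 0.605
```

Emit:
arm_command(deltas=[{"xyz": [0,0,0],"turn": 0,"jaw": 140},{"xyz": [0,0,0],"turn": 0,"jaw": 140},{"xyz": [0,0,0],"turn": 0,"jaw": 140}])

```text
clock: 8.87
position: [0.6524, -0.0284, 0.0582]
ee_rot: [-1.992, -2.425, -0.001]
force: [0.2, -0.8, -0.2]
width: 0.608
```

```bash
python3 - <<'E'
from h import *
plan((.653,-.030,.165,11,1),(.590,.3365,.165,11,2))
E
```

```text
t 8.87 pos [ 0.6524 -0.0284  0.0582] yaw 11.22 zaxis [-0.0022  0.0024 -1.    ] F [ 0.2 -0.8 -0.2] w 56.0 j7 -0.18
  xyz [-0.17, 0.03, -10.68] turn 0.2
  xyz [18.59, 0.4, 0.0] turn -0.0
  xyz [18.59, 0.4, 0.0] turn -0.0
```

Emit:
arm_command(deltas=[{"xyz": [0,0,-1],"turn": 0,"jaw": 140},{"xyz": [0,0,-3.5],"turn": 0,"jaw": 140},{"xyz": [0,0,-6.5],"turn": 0,"jaw": 140},{"xyz": [0,0,-9],"turn": 0,"jaw": 140},{"xyz": [0,0,-9.9],"turn": 0,"jaw": 140}])

```text
clock: 9.28
position: [0.6544, -0.0281, 0.1619]
ee_rot: [1.993, 2.427, 0.007]
force: [-0.0, 0.5, -1.4]
width: 0.604
```

Emit:
arm_command(deltas=[{"xyz": [2,0,0],"turn": 0,"jaw": 140},{"xyz": [5,0.1,0],"turn": 0,"jaw": 140},{"xyz": [9,0.2,0],"turn": 0,"jaw": 140},{"xyz": [13,0.3,0],"turn": 0,"jaw": 140},{"xyz": [17,0.4,0],"turn": 0,"jaw": 140}])

```text
clock: 9.7
position: [0.6245, 0.1406, 0.1621]
ee_rot: [1.994, 2.427, 0.006]
force: [0.7, 0.3, -1.9]
width: 0.605
```

Emit:
arm_command(deltas=[{"xyz": [4,0.1,0],"turn": 0,"jaw": 140},{"xyz": [8,0.2,0],"turn": 0,"jaw": 140},{"xyz": [12,0.3,0],"turn": 0,"jaw": 140},{"xyz": [15.5,0.4,0],"turn": 0,"jaw": 140},{"xyz": [17.5,0.4,0],"turn": 0,"jaw": 140}])

```text
clock: 10.12
position: [0.592, 0.3185, 0.1624]
ee_rot: [-1.988, -2.43, -0.008]
force: [-0.4, 0.6, -1.2]
width: 0.605
```

```bash
python3 - <<'E'
from h import *
plan((.590,.3365,.0552,11,1))
E
```

```text
t 10.12 pos [0.592  0.3185 0.1624] yaw 11.44 zaxis [ 0.0015  0.0052 -1.    ] F [-0.4  0.6 -1.2] w 55.6 j7 -0.66
  xyz [1.8, 0.16, 10.72] turn 0.4
```

Emit:
arm_command(deltas=[{"xyz": [0.9,0.1,1],"turn": 0.2,"jaw": 140},{"xyz": [1.6,0.2,3.5],"turn": 0.4,"jaw": 140},{"xyz": [1.8,0.2,6],"turn": 0.4,"jaw": 140},{"xyz": [1.8,0.2,8.5],"turn": 0.4,"jaw": 140},{"xyz": [1.8,0.2,9.8],"turn": 0.4,"jaw": 140}])

```text
clock: 10.53
position: [0.5892, 0.3347, 0.0603]
ee_rot: [-1.996, -2.422, 0.0]
force: [-0.6, -0.8, -3.0]
width: 0.612
```

```bash
python3 - <<'E'
from h import *
plan((.590,.3365,.0550,11,1))
E
```

```text
t 10.53 pos [0.5892 0.3347 0.0603] yaw 11.01 zaxis [-0.0023  0.0016 -1.    ] F [-0.6 -0.8 -3. ] w 56.3 j7 -0.74
  xyz [0.16, 0.11, 0.53] turn 0.0
```

Emit:
arm_command(deltas=[{"xyz": [0.1,0.1,0.2],"turn": 0,"jaw": 140},{"xyz": [0.1,0.1,0.4],"turn": 0,"jaw": 140},{"xyz": [0.1,0.1,0.55],"turn": 0,"jaw": 140},{"xyz": [0.1,0.1,0.6],"turn": 0,"jaw": 140},{"xyz": [0.1,0.1,0.6],"turn": 0,"jaw": 140}])

```text
clock: 10.95
position: [0.5906, 0.3361, 0.0553]
ee_rot: [-1.997, -2.422, -0.002]
force: [-0.1, 0.5, -2.1]
width: 0.608
```

Emit:
arm_command(deltas=[{"xyz": [0,0,0],"turn": 0,"jaw": 95},{"xyz": [0,0,0],"turn": 0,"jaw": 75},{"xyz": [0,0,0],"turn": 0,"jaw": 47},{"xyz": [0,0,0],"turn": 0,"jaw": 47},{"xyz": [0,0,0],"turn": 0,"jaw": 47}])

```text
clock: 11.37
position: [0.5907, 0.3362, 0.0556]
ee_rot: [-1.997, -2.422, -0.003]
force: [0.2, 0.3, -0.3]
width: 0.809
```

Emit:
arm_command(deltas=[{"xyz": [0,0,-1],"turn": 0,"jaw": 47},{"xyz": [0,0,-4],"turn": 0,"jaw": 47},{"xyz": [0,0,-7],"turn": 0,"jaw": 47},{"xyz": [0,0,-9.5],"turn": 0,"jaw": 47},{"xyz": [0,0,-10.5],"turn": 0,"jaw": 47}])

```text
clock: 11.78
position: [0.592, 0.3374, 0.1656]
ee_rot: [-1.998, -2.423, -0.012]
force: [0.6, 0.7, 0.7]
width: 0.819
```

```bash
python3 - <<'E'
from h import *
plan((.537,-.101,.165,11,3))
E
```

```text
t 11.78 pos [0.592  0.3374 0.1656] yaw 10.99 zaxis [ 0.004   0.0062 -1.    ] F [0.6 0.7 0.7] w 75.3 j7 -0.68
  xyz [-14.0, -4.59, 0.02] turn -0.0
  xyz [-14.0, -4.59, 0.02] turn -0.0
  xyz [-14.0, -4.59, 0.02] turn -0.0
```

Emit:
arm_command(deltas=[{"xyz": [-2.5,-0.8,0],"turn": 0,"jaw": 47},{"xyz": [-6,-2,0],"turn": 0,"jaw": 47},{"xyz": [-9.5,-3.1,0],"turn": 0,"jaw": 47},{"xyz": [-13,-4.3,0],"turn": 0,"jaw": 47},{"xyz": [-16.5,-5.4,0],"turn": 0,"jaw": 47}])

```text
clock: 12.2
position: [0.5697, 0.1635, 0.1645]
ee_rot: [-1.997, -2.424, -0.011]
force: [0.6, -1.4, 0.3]
width: 0.817
```

Emit:
arm_command(deltas=[{"xyz": [-3.5,-1.2,0],"turn": 0,"jaw": 47},{"xyz": [-7,-2.3,0],"turn": 0,"jaw": 47},{"xyz": [-10.5,-3.5,0],"turn": 0,"jaw": 47},{"xyz": [-13,-4.3,0],"turn": 0,"jaw": 47},{"xyz": [-15,-5,0],"turn": 0,"jaw": 47}])

```text
clock: 12.62
position: [0.5487, 0.0034, 0.1635]
ee_rot: [-2.001, -2.422, -0.009]
force: [-0.1, -0.3, 1.0]
width: 0.818
```

Emit:
arm_command(deltas=[{"xyz": [-3,-1,0],"turn": 0,"jaw": 47},{"xyz": [-6,-2,0],"turn": 0,"jaw": 47},{"xyz": [-8,-2.6,0],"turn": 0,"jaw": 47},{"xyz": [-9.3,-3,0],"turn": 0,"jaw": 47},{"xyz": [-9.3,-3,0],"turn": 0,"jaw": 47}])

```text
clock: 13.03
position: [0.536, -0.0978, 0.1628]
ee_rot: [2.007, 2.416, 0.006]
force: [0.5, -0.6, -0.8]
width: 0.817
```

```bash
python3 - <<'E'
from h import *
plan((.537,-.101,.115,11,1),(.537,-.101,.055,11,1))
E
```

```text
t 13.03 pos [ 0.536  -0.0978  0.1628] yaw 10.56 zaxis [ 0.0025  0.0027 -1.    ] F [ 0.5 -0.6 -0.8] w 75.2 j7 0.01
  xyz [-0.33, 0.04, 4.78] turn -0.4
  xyz [0.0, 0.0, 6.0] turn -0.0
```

Emit:
arm_command(deltas=[{"xyz": [-0.2,0,1],"turn": -0.4,"jaw": 47},{"xyz": [-0.3,0,2.5],"turn": -0.4,"jaw": 47},{"xyz": [-0.3,0,4],"turn": -0.4,"jaw": 47},{"xyz": [-0.3,0,4.6],"turn": -0.4,"jaw": 47},{"xyz": [-0.3,0,4.6],"turn": -0.4,"jaw": 47}])

```text
clock: 13.45
position: [0.5356, -0.0994, 0.1151]
ee_rot: [-1.995, -2.423, -0.004]
force: [0.1, 0.2, -0.1]
width: 0.817
```

```bash
python3 - <<'E'
from h import *
plan((.537,-.101,.055,11,1))
E
```

```text
t 13.45 pos [ 0.5356 -0.0994  0.1151] yaw 11.07 zaxis [-5.0e-04  3.6e-03 -1.0e+00] F [ 0.1  0.2 -0.1] w 75.2 j7 -0.02
  xyz [-0.18, 0.11, 6.01] turn 0.1
```

Emit:
arm_command(deltas=[{"xyz": [-0.1,0.15,1.5],"turn": 0,"jaw": 47},{"xyz": [-0.2,0.15,3],"turn": 0,"jaw": 47},{"xyz": [-0.2,0.15,4.7],"turn": 0,"jaw": 47},{"xyz": [-0.2,0.15,5.7],"turn": 0,"jaw": 47},{"xyz": [-0.2,0.15,5.9],"turn": 0,"jaw": 47}])

```text
clock: 13.87
position: [0.5367, -0.1002, 0.0548]
ee_rot: [-1.993, -2.423, -0.003]
force: [-1.0, -0.6, 0.3]
width: 0.818
```

Emit:
arm_command(deltas=[{"xyz": [0,0,0],"turn": 0,"jaw": 47},{"xyz": [0,0,0],"turn": 0,"jaw": 70},{"xyz": [0,0,0],"turn": 0,"jaw": 90},{"xyz": [0,0,0],"turn": 0,"jaw": 105},{"xyz": [0,0,0],"turn": 0,"jaw": 120}])

```text
clock: 14.28
position: [0.5371, -0.1003, 0.0556]
ee_rot: [-1.993, -2.424, -0.003]
force: [-0.4, -0.3, 3.7]
width: 0.604
```

Emit:
arm_command(deltas=[{"xyz": [0,0,0],"turn": 0,"jaw": 140},{"xyz": [0,0,0],"turn": 0,"jaw": 140},{"xyz": [0,0,0],"turn": 0,"jaw": 140}])

```text
clock: 14.53
position: [0.537, -0.1004, 0.0556]
ee_rot: [-1.994, -2.423, -0.003]
force: [-0.4, 1.3, 1.1]
width: 0.603
```

```bash
python3 - <<'E'
from h import *
plan((.537,-.101,.165,11,1),(.537,.2,.175,11,2),(.39,.322,.175,11,1))
E
```

```text
t 14.53 pos [ 0.537  -0.1004  0.0556] yaw 11.12 zaxis [-0.0015  0.0038 -1.    ] F [-0.4  1.3  1.1] w 55.5 j7 -0.08
  xyz [-0.06, -0.01, -10.94] turn 0.1
  xyz [14.77, 2.87, -0.5] turn -0.0
  xyz [14.77, 2.87, -0.5] turn -0.0
  xyz [14.78, -12.1, 0.0] turn -0.0
```

Emit:
arm_command(deltas=[{"xyz": [0,0,-1],"turn": 0,"jaw": 140},{"xyz": [0,0,-4],"turn": 0,"jaw": 140},{"xyz": [0,0,-7.5],"turn": 0,"jaw": 140},{"xyz": [0,0,-10.5],"turn": 0,"jaw": 140},{"xyz": [0,0,-11.8],"turn": 0,"jaw": 140}])

```text
clock: 14.95
position: [0.5388, -0.1005, 0.1782]
ee_rot: [1.995, 2.426, 0.008]
force: [1.1, 0.2, -2.3]
width: 0.607
```

Emit:
arm_command(deltas=[{"xyz": [2,-0.3,0],"turn": 0,"jaw": 140},{"xyz": [5,-0.7,0],"turn": 0,"jaw": 140},{"xyz": [8.5,-1.2,0],"turn": 0,"jaw": 140},{"xyz": [12,-1.7,0],"turn": 0,"jaw": 140},{"xyz": [15.5,-2.2,0],"turn": 0,"jaw": 140}])

```text
clock: 15.37
position: [0.4863, 0.0486, 0.1792]
ee_rot: [1.995, 2.425, 0.008]
force: [0.7, 0.6, -1.9]
width: 0.61
```

Emit:
arm_command(deltas=[{"xyz": [3.5,-0.5,0],"turn": 0,"jaw": 140},{"xyz": [7,-1,0],"turn": 0,"jaw": 140},{"xyz": [10.5,-1.5,0],"turn": 0,"jaw": 140},{"xyz": [14,-2,0],"turn": 0,"jaw": 140},{"xyz": [17,-2.4,0],"turn": 0,"jaw": 140}])

```text
clock: 15.78
position: [0.4286, 0.213, 0.1804]
ee_rot: [1.994, 2.427, 0.009]
force: [0.6, 0.6, -4.0]
width: 0.606
```

```bash
python3 - <<'E'
from h import *
plan((.39,.322,.172,11,1))
E
```

```text
t 15.78 pos [0.4286 0.213  0.1804] yaw 11.19 zaxis [ 0.0041  0.0037 -1.    ] F [ 0.6  0.6 -4. ] w 55.7 j7 -0.64
  xyz [11.44, -1.67, 0.84] turn 0.2
```

Emit:
arm_command(deltas=[{"xyz": [3.5,-0.5,0],"turn": 0,"jaw": 140},{"xyz": [7,-1,0.2],"turn": 0,"jaw": 140},{"xyz": [10,-1.5,0.5],"turn": 0.2,"jaw": 140},{"xyz": [11.4,-1.7,0.8],"turn": 0.2,"jaw": 140},{"xyz": [11.4,-1.7,1],"turn": 0.2,"jaw": 140}])

```text
clock: 16.2
position: [0.3874, 0.3258, 0.1713]
ee_rot: [-1.99, -2.429, -0.011]
force: [-0.2, -0.2, -2.1]
width: 0.605
```

```bash
python3 - <<'E'
from h import *
plan((.39,.322,.0525,11,1))
E
```

```text
t 16.2 pos [0.3874 0.3258 0.1713] yaw 11.33 zaxis [ 0.0036  0.0064 -1.    ] F [-0.2 -0.2 -2.1] w 55.7 j7 -0.91
  xyz [-0.42, 0.18, 11.88] turn 0.3
```

Emit:
arm_command(deltas=[{"xyz": [-0.3,0.1,1.5],"turn": 0.2,"jaw": 140},{"xyz": [-0.4,0.2,4],"turn": 0.3,"jaw": 140},{"xyz": [-0.4,0.2,7],"turn": 0.3,"jaw": 140},{"xyz": [-0.4,0.2,9.7],"turn": 0.3,"jaw": 140},{"xyz": [-0.4,0.2,11],"turn": 0.3,"jaw": 140}])

```text
clock: 16.62
position: [0.3899, 0.3207, 0.0589]
ee_rot: [-1.998, -2.423, -0.005]
force: [-0.7, -0.5, -2.8]
width: 0.604
```

```bash
python3 - <<'E'
from h import *
plan((.39,.322,.0525,11,1))
E
```

```text
t 16.62 pos [0.3899 0.3207 0.0589] yaw 10.99 zaxis [ 0.0013  0.0034 -1.    ] F [-0.7 -0.5 -2.8] w 55.5 j7 -1.04
  xyz [0.13, 0.03, 0.64] turn -0.0
```

Emit:
arm_command(deltas=[{"xyz": [0.1,0,0.2],"turn": 0,"jaw": 140},{"xyz": [0.1,0,0.4],"turn": 0,"jaw": 140},{"xyz": [0.1,0,0.6],"turn": 0,"jaw": 140},{"xyz": [0.1,0,0.7],"turn": 0,"jaw": 140},{"xyz": [0.1,0,0.7],"turn": 0,"jaw": 140}])

```text
clock: 17.03
position: [0.3903, 0.322, 0.0527]
ee_rot: [-1.999, -2.423, -0.008]
force: [0.7, -0.6, -2.6]
width: 0.608
```

Emit:
arm_command(deltas=[{"xyz": [0,0,0],"turn": 0,"jaw": 95},{"xyz": [0,0,0],"turn": 0,"jaw": 75},{"xyz": [0,0,0],"turn": 0,"jaw": 47},{"xyz": [0,0,0],"turn": 0,"jaw": 47},{"xyz": [0,0,0],"turn": 0,"jaw": 47}])

```text
clock: 17.45
position: [0.3904, 0.3221, 0.0529]
ee_rot: [-1.999, -2.423, -0.008]
force: [-0.1, -0.5, 0.3]
width: 0.81
```

Emit:
arm_command(deltas=[{"xyz": [0,0,-1],"turn": 0,"jaw": 47},{"xyz": [0,0,-4],"turn": 0,"jaw": 47},{"xyz": [0,0,-7],"turn": 0,"jaw": 47},{"xyz": [0,0,-10],"turn": 0,"jaw": 47},{"xyz": [0,0,-11.5],"turn": 0,"jaw": 47}])

```text
clock: 17.87
position: [0.3905, 0.323, 0.172]
ee_rot: [-1.998, -2.424, -0.014]
force: [0.3, 0.5, -0.7]
width: 0.813
```

```bash
python3 - <<'E'
from h import *
plan((.60,-.06,.19,11,2))
im=get_image('scene'); save(im,'c2')
E
```

```text
t 17.87 pos [0.3905 0.323  0.172 ] yaw 11.01 zaxis [ 0.0056  0.0073 -1.    ] F [ 0.3  0.5 -0.7] w 74.8 j7 -0.91
  xyz [-20.8, 6.63, -0.9] turn 0.0
  xyz [-20.8, 6.63, -0.9] turn 0.0
```

View pics/c2.png

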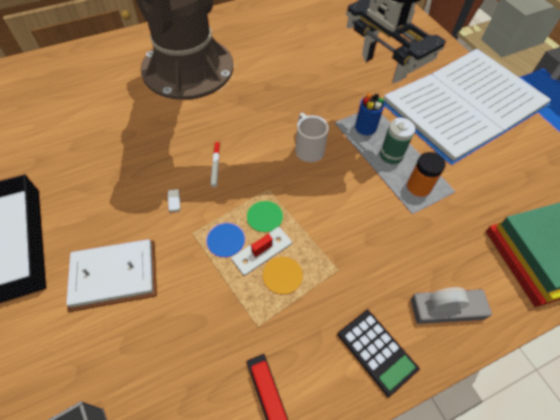

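All three stand upright on the grey mat: cup (369,115), flask (397,142), pot (426,175). The bar lies untouched at (262,247). Now I move to look at the bar with the wrist camera.

Emit:
arm_command(deltas=[{"xyz": [-2.5,0.6,-0.5],"turn": 0,"jaw": 47},{"xyz": [-6,1.5,-1],"turn": 0,"jaw": 47},{"xyz": [-10,2.5,-1.5],"turn": 0,"jaw": 47},{"xyz": [-14,3.5,-2],"turn": 0,"jaw": 47},{"xyz": [-18,4.6,-2.5],"turn": 0,"jaw": 47}])

```text
clock: 18.33
position: [0.4706, 0.1541, 0.1986]
ee_rot: [1.996, 2.425, 0.019]
force: [1.3, 1.0, -0.6]
width: 0.817
```

Emit:
arm_command(deltas=[{"xyz": [-4,1,0],"turn": 0,"jaw": 47},{"xyz": [-8,2,0],"turn": 0,"jaw": 47},{"xyz": [-12,3,0],"turn": 0,"jaw": 47},{"xyz": [-15,3.8,0],"turn": 0,"jaw": 47},{"xyz": [-18,4.6,0],"turn": 0,"jaw": 47}])

```text
clock: 18.75
position: [0.5507, -0.0161, 0.1982]
ee_rot: [1.998, 2.423, 0.019]
force: [-0.2, 1.6, -0.0]
width: 0.812
```

Emit:
arm_command(deltas=[{"xyz": [-4,1,0],"turn": 0,"jaw": 47},{"xyz": [-8,2,0],"turn": 0,"jaw": 47},{"xyz": [-11,2.8,0],"turn": 0,"jaw": 47},{"xyz": [-12.5,3.2,0],"turn": 0,"jaw": 47},{"xyz": [-12.5,3.2,0],"turn": 0,"jaw": 47}])

```text
clock: 19.17
position: [0.6066, -0.1376, 0.1973]
ee_rot: [2.005, 2.417, 0.017]
force: [0.0, 1.6, -0.5]
width: 0.815
```

```bash
python3 - <<'E'
from h import *
plan((.61,-.141,.2,11,1))
im=get_image('wrist'); save(im,'w2')
E
```

```text
t 19.17 pos [ 0.6066 -0.1376  0.1973] yaw 10.64 zaxis [ 0.0083  0.0075 -0.9999] F [ 0.   1.6 -0.5] w 75.0 j7 0.07
  xyz [-0.39, 0.27, -0.27] turn -0.4
```

View pics/w2.png

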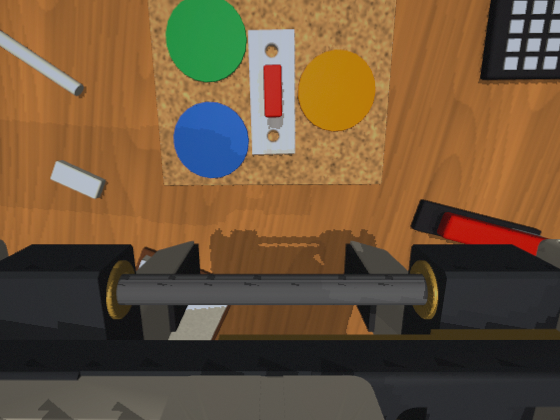

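The wrist view shows the bar plate at (272,91), holes at (271,50) and (273,135), and the handle top at (272,90).

```bash
cat > bar.py <<'E'
from m import *
def barfind(im,zt=.011,ztop=.047,box=(230,310,10,180)):
    M=masks(im); H,S,V=M['H'],M['S'],M['V']
    x0,x1,y0,y1=box
    roi=np.zeros(H.shape,bool); roi[y0:y1,x0:x1]=1
    red=M['red']&roi
    pl=((S<60)&(V>120)&roi).astype(np.uint8)
    k,l,st,ce=cv2.connectedComponentsWithStats(pl); i=1+st[1:,4].argmax()
    c,_=cv2.findContours((l==i).astype(np.uint8),cv2.RETR_CCOMP,cv2.CHAIN_APPROX_NONE)
    out=max(c,key=cv2.contourArea)
    P=onplane(im,out.reshape(-1,2),zt)[:,:2]
    r=cv2.minAreaRect(P.astype(np.float32)); print('plate',r)
    for q in c:
        a=cv2.contourArea(q)
        if 15<a<600:
            mm=cv2.moments(q); ctr=(mm['m10']/mm['m00'],mm['m01']/mm['m00'])
            print('  inner',np.round(ctr,1),a,onplane(im,[ctr],zt)[0].round(4))
    c,_=cv2.findContours(red.astype(np.uint8),cv2.RETR_EXTERNAL,cv2.CHAIN_APPROX_NONE)
    q=max(c,key=cv2.contourArea); P=onplane(im,q.reshape(-1,2),ztop)[:,:2]; print('handle',cv2.minAreaRect(P.astype(np.float32)))
if __name__=='__main__':
    im=get_image('wrist'); barfind(im)
    plan((.61,-.141,.2,11,1))
    print(np.array(im['cam_to_world']).round(4).tolist())
    M=masks(im)
    for c in ['green','blue','orange']:
        H,S,V=M['H'],M['S'],M['V']
        m=M[c] if c!='orange' else (H>8)&(H<22)&(S>200)&(V>150)
        m=m.copy(); m[190:]=0
        k,l,st,ce=cv2.connectedComponentsWithStats(m.astype(np.uint8)); i=1+st[1:,4].argmax()
        cc,_=cv2.findContours((l==i).astype(np.uint8),cv2.RETR_EXTERNAL,cv2.CHAIN_APPROX_NONE)
        P=onplane(im,max(cc,key=cv2.contourArea).reshape(-1,2),.007)[:,:2]
        print(c,cv2.minEnclosingCircle(P.astype(np.float32)),P.min(0),P.max(0))
E
python3 - <<'E'
E
python3 bar.py
```

```text
plate ((0.591398298740387, -0.042018912732601166), (0.043808918446302414, 0.11648228764533997), 11.808514595031738)
  inner [272.9 138.9] 118.5 [ 0.5998 -0.0808  0.011 ]
  inner [271.4  54.2] 154.5 [ 0.5834 -0.0028  0.011 ]
handle ((0.5916907787322998, -0.04235943406820297), (0.01486901193857193, 0.04207202419638634), 11.246273040771484)
t 19.27 pos [ 0.6057 -0.1322  0.1977] yaw 10.97 zaxis [ 0.008   0.0098 -0.9999] F [-0.9  1.2  0.4] w 74.6 j7 0.07
  xyz [-0.94, 0.26, -0.23] turn -0.0
[[0.9821, -0.1795, -0.0575, 0.5923], [0.1882, 0.951, 0.2455, -0.0669], [0.0106, -0.2519, 0.9677, 0.3556], [0.0, 0.0, 0.0, 1.0]]
green ((0.5200024843215942, -0.004213118460029364), 0.038704659789800644) [ 0.4818819  -0.04255537] [0.55843564 0.03401852]
blue ((0.5380075573921204, -0.09799535572528839), 0.03853997588157654) [ 0.49993212 -0.13597749] [ 0.5763189  -0.05964087]
orange ((0.6541211009025574, -0.02673325315117836), 0.03862118348479271) [ 0.61590078 -0.06481366] [0.69272039 0.01127089]
```

```bash
python3 - <<'E'
from h import *
plan((.591,-.0425,.09,11.6,1))
E
```

```text
t 19.27 pos [ 0.6057 -0.1322  0.1977] yaw 10.97 zaxis [ 0.008   0.0098 -0.9999] F [-0.9  1.2  0.4] w 74.6 j7 0.07
  xyz [9.09, 0.27, 10.77] turn -0.6
```

Emit:
arm_command(deltas=[{"xyz": [2,0.1,2],"turn": -0.3,"jaw": 47},{"xyz": [4.5,0.2,5],"turn": -0.6,"jaw": 47},{"xyz": [7,0.3,8],"turn": -0.6,"jaw": 47},{"xyz": [9,0.3,10],"turn": -0.6,"jaw": 47},{"xyz": [9.1,0.3,10.4],"turn": -0.6,"jaw": 47}])

```text
clock: 19.68
position: [0.5883, -0.0336, 0.0918]
ee_rot: [-1.971, -2.438, -0.019]
force: [-0.3, 0.0, 0.2]
width: 0.814
```

Emit:
arm_command(deltas=[{"xyz": [0,0,0],"turn": 0,"jaw": 47},{"xyz": [0,0,0],"turn": 0,"jaw": 80}])

```text
clock: 19.85
position: [0.5874, -0.031, 0.0922]
ee_rot: [-1.966, -2.44, -0.02]
force: [1.0, 0.8, 0.2]
width: 0.779
```

```bash
python3 - <<'E'
from h import *
plan((.591,-.0425,.017,11.6,1))
E
```

```text
t 19.85 pos [ 0.5874 -0.031   0.0922] yaw 12.29 zaxis [ 0.0016  0.0149 -0.9999] F [1.  0.8 0.2] w 71.7 j7 -0.14
  xyz [-1.2, 0.1, 7.52] turn 0.7
```

Emit:
arm_command(deltas=[{"xyz": [-0.8,0.1,1],"turn": 0.7,"jaw": 80},{"xyz": [-1.3,0.1,2.5],"turn": 0.7,"jaw": 80},{"xyz": [-1.3,0.1,3.7],"turn": 0.7,"jaw": 80},{"xyz": [-1.3,0.1,4],"turn": 0.7,"jaw": 80},{"xyz": [-1.3,0.1,4],"turn": 0.7,"jaw": 80}])

```text
clock: 20.27
position: [0.5906, -0.0434, 0.051]
ee_rot: [-1.981, -2.426, -0.018]
force: [-0.9, 0.3, -0.2]
width: 0.689
```

```bash
python3 - <<'E'
s=open('h.py').read()
s=s.replace("            d=(q-p)*100\n","            d=(q-p)*100\n            if first: tx,ty,tz=r.T; first=False\n").replace("p=p.copy(); y=yaw(r)\n","p=p.copy(); y=yaw(r); first=True\n")
open('h.py','w').write(s)
E
python3 - <<'E'
from h import *
plan((.591,-.0425,.017,11.6,1))
E
```

```text
t 20.27 pos [ 0.5906 -0.0434  0.051 ] yaw 11.54 zaxis [-1.000e-04  1.500e-02 -9.999e-01] F [-0.9  0.3 -0.2] w 63.4 j7 -0.16
  xyz [0.03, 0.05, 3.41] turn -0.1
```

Emit:
arm_command(deltas=[{"xyz": [0,0.05,1],"turn": 0,"jaw": 80},{"xyz": [0,0.05,2.2],"turn": 0,"jaw": 80},{"xyz": [0,0.05,3],"turn": 0,"jaw": 80},{"xyz": [0,0.05,3.4],"turn": 0,"jaw": 80},{"xyz": [0,0.05,3.4],"turn": 0,"jaw": 80}])

```text
clock: 20.68
position: [0.5903, -0.0427, 0.0157]
ee_rot: [-1.979, -2.425, -0.016]
force: [0.2, -0.2, 0.1]
width: 0.688
```

Emit:
arm_command(deltas=[{"xyz": [0,0,0],"turn": 0,"jaw": 120},{"xyz": [0,0,0],"turn": 0,"jaw": 150},{"xyz": [0,0,0],"turn": 0,"jaw": 175},{"xyz": [0,0,0],"turn": 0,"jaw": 195},{"xyz": [0,0,0],"turn": 0,"jaw": 205}], force=25)

```text
clock: 21.1
position: [0.5905, -0.0428, 0.016]
ee_rot: [-1.98, -2.425, -0.017]
force: [-0.2, 0.0, 0.5]
width: 0.372
```

Emit:
arm_command(deltas=[{"xyz": [0,0,0],"turn": 0,"jaw": 215},{"xyz": [0,0,0],"turn": 0,"jaw": 240},{"xyz": [0,0,0],"turn": 0,"jaw": 240},{"xyz": [0,0,0],"turn": 0,"jaw": 240}], force=25)

```text
clock: 21.43
position: [0.5906, -0.0428, 0.0162]
ee_rot: [-1.98, -2.426, -0.017]
force: [-1.0, 0.1, 1.7]
width: 0.172
```

```bash
python3 - <<'E'
from h import *
plan((.591,-.0425,.10,11.6,1))
im=get_image('wrist'); save(im,'w3')
E
```

```text
t 21.43 pos [ 0.5906 -0.0428  0.0162] yaw 11.55 zaxis [-0.0012  0.015  -0.9999] F [-1.   0.1  1.7] w 15.9 j7 -0.19
  xyz [0.15, 0.06, -8.38] turn -0.1
```

View pics/w3.png

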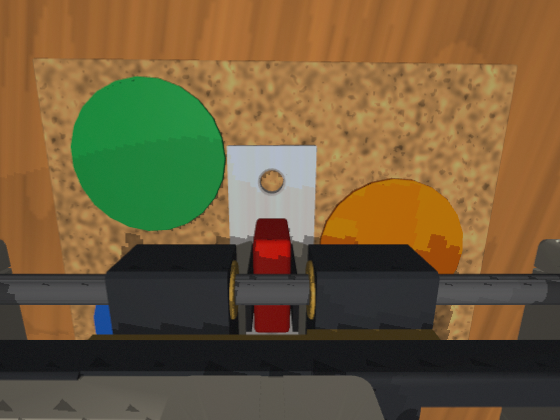

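Width 15.9 mm, so the handle is gripped. The wrist view shows the front hole at (272,181), with the plate's end edge at row 146.

```bash
cat > held.py <<'E'
from m import *
def hole(im,zt,box=(225,320,140,217)):
    M=masks(im); S,V=M['S'],M['V']; x0,x1,y0,y1=box
    sub=((S<70)&(V>90))[y0:y1,x0:x1].astype(np.uint8)
    c,h=cv2.findContours(sub,cv2.RETR_CCOMP,cv2.CHAIN_APPROX_NONE)
    ins=[q for q,hh in zip(c,h[0]) if hh[3]>=0 and cv2.contourArea(q)>150]
    q=max(ins,key=cv2.contourArea).reshape(-1,2)+[x0,y0]
    e=cv2.fitEllipse(q.astype(np.float32)); print('hole px',e)
    return e[0], onplane(im,[e[0]],zt)[0]
if __name__=='__main__':
    im=get_image('wrist'); s,p,r=pose()
    px,w=hole(im,.011); print(w.round(4), 'in tool',(r.T@(w-p)).round(4))
    # end edge
    M=masks(im); pl=((M['S']<70)&(M['V']>90))
    rows=[np.argmax(pl[100:180,c])+100-.5 for c in range(235,312,8)]
    e=onplane(im,np.c_[np.arange(235,312,8),rows],.011); print('edge tool',((e-p)@r).round(4).tolist())
E
python3 held.py
```

```text
hole px ((271.25579833984375, 180.64483642578125), (22.621990203857422, 23.918380737304688), 58.989990234375)
[ 0.583  -0.0021  0.011 ] in tool [0.0412 0.0007 0.0058]
edge tool [[0.059, -0.017, 0.0061], [0.059, -0.0131, 0.0061], [0.059, -0.0092, 0.0061], [0.059, -0.0053, 0.0061], [0.059, -0.0014, 0.0061], [0.059, 0.0025, 0.0061], [0.059, 0.0064, 0.0061], [0.059, 0.0103, 0.0061], [0.059, 0.0142, 0.0061], [0.059, 0.0181, 0.0061]]
```

Emit:
arm_command(deltas=[{"xyz": [0,0,-0.7],"turn": 0,"jaw": 240},{"xyz": [0,0,-2.5],"turn": 0,"jaw": 240},{"xyz": [0,0,-5],"turn": 0,"jaw": 240},{"xyz": [0,0,-7.5],"turn": 0,"jaw": 240},{"xyz": [0,0,-8.5],"turn": 0,"jaw": 240}])

```text
clock: 21.95
position: [0.5921, -0.0437, 0.1046]
ee_rot: [-1.982, -2.428, -0.021]
force: [2.1, -0.3, -0.1]
width: 0.168
```

```bash
python3 - <<'E'
from h import *
plan((.491,-.428,.25,-13.2,3))
E
```

```text
t 21.95 pos [ 0.5921 -0.0437  0.1046] yaw 11.56 zaxis [ 0.0023  0.0151 -0.9999] F [ 2.1 -0.3 -0.1] w 15.5 j7 -0.12
  xyz [-11.8, -5.84, -5.05] turn 8.3
  xyz [-12.59, -4.1, -4.85] turn 8.3
  xyz [-13.05, -2.25, -4.85] turn 8.3
```

Emit:
arm_command(deltas=[{"xyz": [-2,-1,-0.9],"turn": 1.4,"jaw": 240},{"xyz": [-4.5,-2.2,-2],"turn": 3.1,"jaw": 240},{"xyz": [-7,-3.5,-3],"turn": 4.9,"jaw": 240},{"xyz": [-9.5,-4.7,-4],"turn": 6.7,"jaw": 240},{"xyz": [-11.8,-5.8,-5],"turn": 8.3,"jaw": 240}])

```text
clock: 22.37
position: [0.5578, -0.1734, 0.1527]
ee_rot: [-2.153, -2.275, -0.018]
force: [0.0, -1.4, -1.5]
width: 0.168
```

Emit:
arm_command(deltas=[{"xyz": [-2.5,-0.8,-1],"turn": 1.7,"jaw": 240},{"xyz": [-5,-1.6,-2],"turn": 3.3,"jaw": 240},{"xyz": [-7.5,-2.5,-3],"turn": 5,"jaw": 240},{"xyz": [-10,-3.3,-4],"turn": 6.6,"jaw": 240},{"xyz": [-12.6,-4.1,-4.9],"turn": 8.3,"jaw": 240}])

```text
clock: 22.78
position: [0.5229, -0.3031, 0.2]
ee_rot: [-2.313, -2.111, -0.017]
force: [0.8, -0.2, -0.6]
width: 0.172
```

Emit:
arm_command(deltas=[{"xyz": [-3.5,-0.7,-1.2],"turn": 2.5,"jaw": 240},{"xyz": [-7,-1.2,-2.5],"turn": 5,"jaw": 240},{"xyz": [-10.5,-1.8,-3.8],"turn": 7,"jaw": 240},{"xyz": [-12,-2.1,-4.5],"turn": 8.3,"jaw": 240},{"xyz": [-12.5,-2.2,-4.6],"turn": 8.3,"jaw": 240}])

```text
clock: 23.2
position: [0.4875, -0.431, 0.2449]
ee_rot: [-2.467, -1.93, -0.013]
force: [-0.6, 0.3, -1.7]
width: 0.172
```

```bash
python3 - <<'E'
from h import *
plan((.491,-.428,.25,-13.2,1))
im=get_image('wrist'); im=get_image('wrist'); im=get_image('wrist'); plan(); save(im,'w4')
E
```

```text
t 23.2 pos [ 0.4875 -0.431   0.2449] yaw -13.93 zaxis [ 0.0012  0.0123 -0.9999] F [-0.6  0.3 -1.7] w 15.8 j7 0.23
  xyz [0.39, 0.27, -0.51] turn -0.7
t 23.35 pos [ 0.4896 -0.4252  0.2434] yaw -13.46 zaxis [ 6.000e-04  1.650e-02 -9.999e-01] F [-0.1  0.9 -1.8] w 16.0 j7 0.23
```

View pics/w4.png

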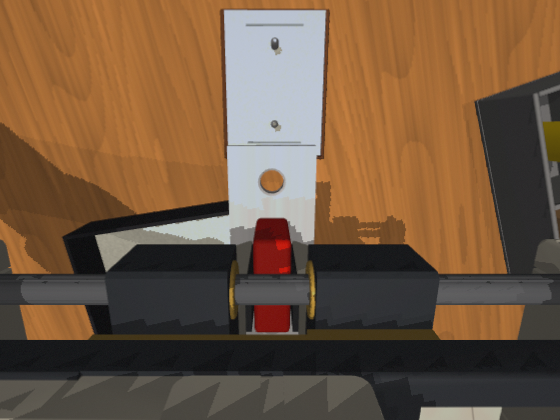

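The view shows the pins at (275,43) and (275,124) on the cards, with the held bar's hole at (272,181). Zooming in on the pins.

```bash
python3 - <<'E'
from h import *
im=get_image('wrist'); plan()
np.save('w5.npy',im,allow_pickle=True)
a=im['frame'][25:65,255:295,::-1]; b=im['frame'][105:145,255:295,::-1]
cv2.imwrite('pics/pins.png',cv2.resize(np.hstack([a,b]),None,fx=9,fy=9,interpolation=cv2.INTER_NEAREST))
E
```

```text
t 23.4 pos [ 0.49   -0.4242  0.2433] yaw -13.38 zaxis [ 6.000e-04  1.690e-02 -9.999e-01] F [ 0.9  1.2 -0.8] w 16.0 j7 0.23
```

View pics/pins.png

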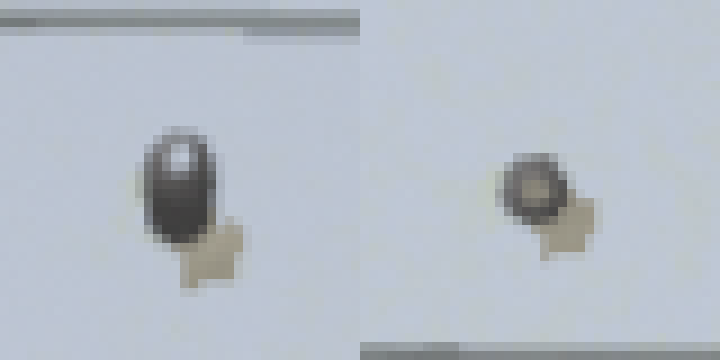

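```bash
python3 - <<'E'
from held import *
im=np.load('w5.npy',allow_pickle=True).item(); s,p,r=pose()
far=onplane(im,[[274.4,41.7]],.046)[0]; near=onplane(im,[[274.2,125.4]],.046)[0]
c=(far+near)/2; d=far-near; print(far.round(4),near.round(4),'c',c.round(4),'len',np.hypot(d[0],d[1]).round(4),'yaw',np.degrees(np.arctan2(-d[0],d[1])).round(2))
d=im['depth']; print(d[38:46,274],d[123:128,274])
px,w=hole(im,p[2]-.0052); print(w.round(4),'tool',(r.T@(w-p)).round(4))
# scene and side estimates of tips
for n in ['scene','side']:
    q=get_image(n); save(q,n+'5')
# scene tips
sc=get_image('scene'); t=onplane(sc,[[83.7,270],[128.7,262.5]],.046); print('scene tips',t.round(4).tolist(),t.mean(0))
sd=get_image('side'); t=onplane(sd,[[300+298/7,140+167/7],[300+437/7,140+111/7]],.044); print('side tips',t.round(4).tolist(),t.mean(0))
E
```

```text
[ 0.5269 -0.2806  0.046 ] [ 0.5083 -0.3585  0.046 ] c [ 0.5176 -0.3195  0.046 ] len 0.08 yaw -13.47
[0.34744173 0.3477429  0.32586554 0.34709206 0.34806108 0.34880355
 0.32694682 0.3277966 ] [0.34644938 0.34687418 0.36799675 0.37000582 0.34532988]
hole px ((271.3573913574219, 180.93983459472656), (23.55796241760254, 24.173355102539062), 26.554840087890625)
[ 0.4996 -0.3849  0.2381] tool [0.0404 0.0003 0.0059]
scene tips [[0.5113, -0.3589, 0.046], [0.5305, -0.2818, 0.046]] [ 0.52087589 -0.32033935  0.046     ]
side tips [[0.5248, -0.2796, 0.044], [0.5035, -0.354, 0.044]] [ 0.51415536 -0.31680151  0.044     ]
```

```bash
python3 - <<'E'
from h import *
plan((.5169,-.3202,.10,-13.5,1))
E
```

```text
t 23.6 pos [ 0.4901 -0.4247  0.2438] yaw -13.38 zaxis [ 8.000e-04  1.590e-02 -9.999e-01] F [ 0.1 -0.3 -0.3] w 16.1 j7 0.23
  xyz [10.56, 0.23, 14.55] turn 0.1
```

Emit:
arm_command(deltas=[{"xyz": [1.5,0,1.5],"turn": 0,"jaw": 240},{"xyz": [4,0.1,4],"turn": 0.1,"jaw": 240},{"xyz": [6.5,0.2,7],"turn": 0.1,"jaw": 240},{"xyz": [9,0.2,10],"turn": 0.1,"jaw": 240},{"xyz": [10.5,0.2,12],"turn": 0.1,"jaw": 240}])

```text
clock: 24.02
position: [0.5165, -0.3165, 0.1232]
ee_rot: [-2.451, -1.941, -0.017]
force: [0.1, 0.8, -2.5]
width: 0.172
```

Emit:
arm_command(deltas=[{"xyz": [0,0,0.6],"turn": 0,"jaw": 240},{"xyz": [0,0,1.2],"turn": 0,"jaw": 240},{"xyz": [0,0,1.4],"turn": 0,"jaw": 240},{"xyz": [0,0,1.4],"turn": 0,"jaw": 240}])

```text
clock: 24.35
position: [0.5164, -0.318, 0.1096]
ee_rot: [-2.454, -1.939, -0.017]
force: [0.0, -0.0, -1.3]
width: 0.174
```

```bash
python3 - <<'E'
from h import *
plan((.5169,-.3202,.075,-13.5,1))
E
```

```text
t 24.35 pos [ 0.5164 -0.318   0.1096] yaw -13.36 zaxis [-2.000e-04  1.730e-02 -9.999e-01] F [ 0.  -0.  -1.3] w 16.0 j7 0.0
  xyz [-0.26, 0.11, 3.46] turn 0.1
```

Emit:
arm_command(deltas=[{"xyz": [-0.1,0.05,1],"turn": 0.1,"jaw": 240},{"xyz": [-0.2,0.1,2],"turn": 0.1,"jaw": 240},{"xyz": [-0.25,0.1,3],"turn": 0.1,"jaw": 240},{"xyz": [-0.25,0.1,3.4],"turn": 0.1,"jaw": 240},{"xyz": [-0.25,0.1,3.4],"turn": 0.1,"jaw": 240}])

```text
clock: 24.77
position: [0.5157, -0.3199, 0.0739]
ee_rot: [-2.454, -1.935, -0.015]
force: [-1.4, 0.0, -1.8]
width: 0.169
```

Emit:
arm_command(deltas=[{"xyz": [0,0,0],"turn": 0,"jaw": 240},{"xyz": [0,0,0],"turn": 0,"jaw": 240}])

```text
clock: 24.93
position: [0.5157, -0.3199, 0.0738]
ee_rot: [-2.454, -1.935, -0.015]
force: [0.4, 0.8, -0.3]
width: 0.171
```

```bash
python3 - <<'E'
from held import *
plan((.5169,-.3202,.065,-13.5,1))
im=get_image('wrist'); s,p,r=pose()
save(im,'w6')
cv2.imwrite('pics/w6z.png',cv2.resize(im['frame'][140:220,225:325,::-1],None,fx=7,fy=7,interpolation=cv2.INTER_NEAREST))
sc=get_image('scene'); sd=get_image('side')
a=cv2.resize(sc['frame'][220:310,60:180,::-1],(400,300),interpolation=cv2.INTER_CUBIC);b=cv2.resize(sd['frame'][120:210,290:410,::-1],(400,300),interpolation=cv2.INTER_CUBIC)
cv2.imwrite('pics/ss6.png',np.hstack([a,b]))
E
```

```text
t 24.93 pos [ 0.5157 -0.3199  0.0738] yaw -13.48 zaxis [-0.0027  0.0188 -0.9998] F [ 0.4  0.8 -0.3] w 15.7 j7 -0.01
  xyz [-0.02, 0.13, 0.88] turn 0.0
```

View pics/w6z.png

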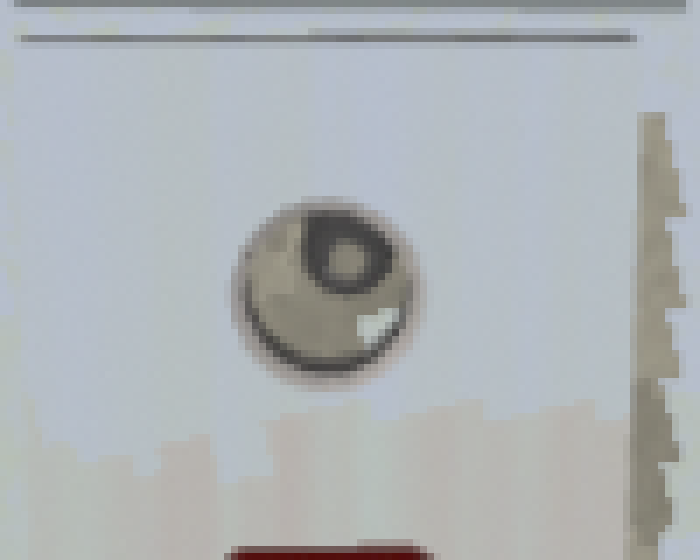

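View pics/ss6.png

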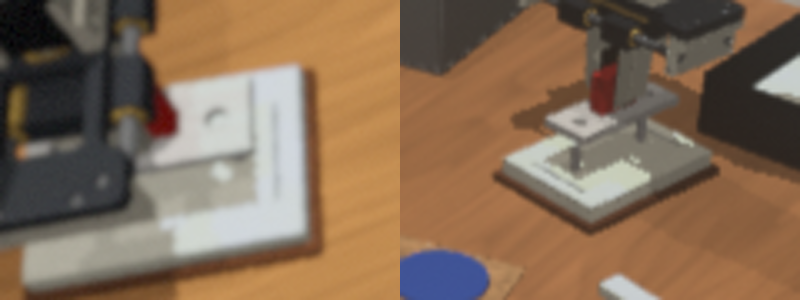

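The pin tip is visible through the front hole at about (274,176), with the hole's centre at (271,181). Side view agrees that the bar is above both pins.

```bash
python3 - <<'E'
from held import *
im=get_image('wrist'); s,p,r=pose()
far=onplane(im,[[274.1,176.2]],.046)[0]
_,w=hole(im,p[2]-.0055) if False else (0,onplane(im,[[271.2,181.0]],p[2]-.0055)[0])
print('pin',far.round(4),'hole',w.round(4),'need in tool',((far-w)@r).round(4)[:2])
E
```

```text
pin [ 0.5272 -0.2809  0.046 ] hole [ 0.526  -0.2798  0.0688] need in tool [-0.0013  0.0016]
```

Emit:
arm_command(deltas=[{"xyz": [-0.09,0.15,0.1],"turn": 0,"jaw": 240},{"xyz": [-0.1,0.16,0.5],"turn": 0,"jaw": 240},{"xyz": [-0.11,0.16,1.0],"turn": 0,"jaw": 240},{"xyz": [-0.11,0.16,1.2],"turn": 0,"jaw": 240},{"xyz": [-0.11,0.16,1.2],"turn": 0,"jaw": 240}])

```text
clock: 25.55
position: [0.5167, -0.3209, 0.0613]
ee_rot: [-2.453, -1.935, -0.014]
force: [0.3, -0.3, -1.9]
width: 0.174
```

```bash
python3 - <<'E'
from held import *
plan((.5169,-.3206,.055,-13.5,1))
im=get_image('wrist'); s,p,r=pose()
cv2.imwrite('pics/w7z.png',cv2.resize(im['frame'][140:220,225:325,::-1],None,fx=7,fy=7,interpolation=cv2.INTER_NEAREST))
E
```

```text
t 25.55 pos [ 0.5167 -0.3209  0.0613] yaw -13.47 zaxis [-0.0032  0.019  -0.9998] F [ 0.3 -0.3 -1.9] w 16.0 j7 -0.02
  xyz [0.02, 0.02, 0.63] turn 0.0
```

View pics/w7z.png

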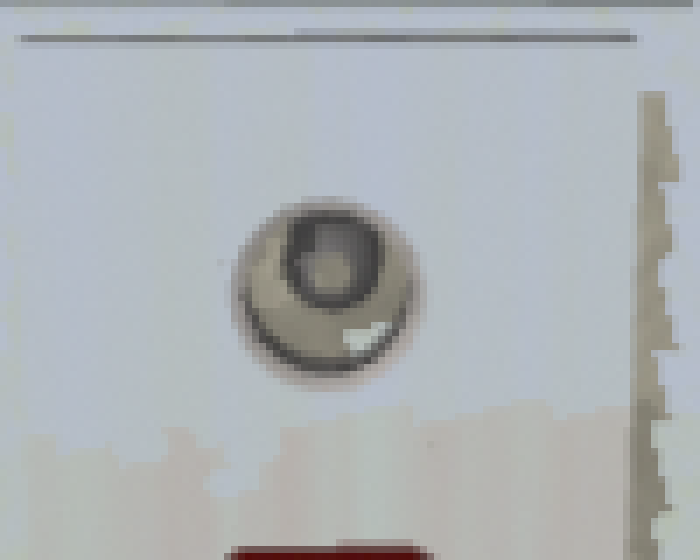

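```bash
python3 - <<'E'
from held import *
im=get_image('wrist'); s,p,r=pose(); plan()
far=onplane(im,[[272.1,177.8]],.046)[0]; w=onplane(im,[[271.2,181.0]],p[2]-.0055)[0]
print('pin',far.round(4),'hole',w.round(4),'need',((far-w)@r).round(4)[:2])
w=onplane(im,[[271.2,181.0]],p[2]-.0055-.002)[0];print('need',((far-w)@r).round(4)[:2])
E
```

```text
t 25.65 pos [ 0.5171 -0.3211  0.062 ] yaw -13.47 zaxis [-0.0023  0.0186 -0.9998] F [-0.1 -0.2 -0.8] w 15.9 j7 -0.02
pin [ 0.5273 -0.2808  0.046 ] hole [ 0.5269 -0.2807  0.0565] need [-0.0001  0.0005]
need [0.0002 0.0005]
```

Aligned to about 0.5 mm. Lowering onto the pins.

Emit:
arm_command(deltas=[{"xyz": [-0.01,0.05,0.2],"turn": 0,"jaw": 240},{"xyz": [-0.01,0.06,0.5],"turn": 0,"jaw": 240},{"xyz": [-0.02,0.06,0.8],"turn": 0,"jaw": 240},{"xyz": [-0.02,0.06,1.0],"turn": 0,"jaw": 240},{"xyz": [-0.02,0.06,1.0],"turn": 0,"jaw": 240}])

```text
clock: 26.07
position: [0.5173, -0.3211, 0.0514]
ee_rot: [-2.453, -1.935, -0.015]
force: [-0.9, 0.1, -1.4]
width: 0.174
```

```bash
python3 - <<'E'
from held import *
plan((.5171,-.3208,.036,-13.5,1))
im=get_image('wrist'); 
a=cv2.resize(im['frame'][140:220,225:325,::-1],(500,400),interpolation=cv2.INTER_NEAREST)
sd=get_image('side'); b=cv2.resize(sd['frame'][120:210,310:400,::-1],(300,300),interpolation=cv2.INTER_CUBIC)
b=np.vstack([b,np.zeros((100,300,3),np.uint8)]); cv2.imwrite('pics/w8.png',np.hstack([a,b]))
E
```

```text
t 26.07 pos [ 0.5173 -0.3211  0.0514] yaw -13.47 zaxis [-0.0031  0.019  -0.9998] F [-0.9  0.1 -1.4] w 16.0 j7 -0.02
  xyz [-0.0, -0.01, 1.54] turn 0.0
```

View pics/w8.png

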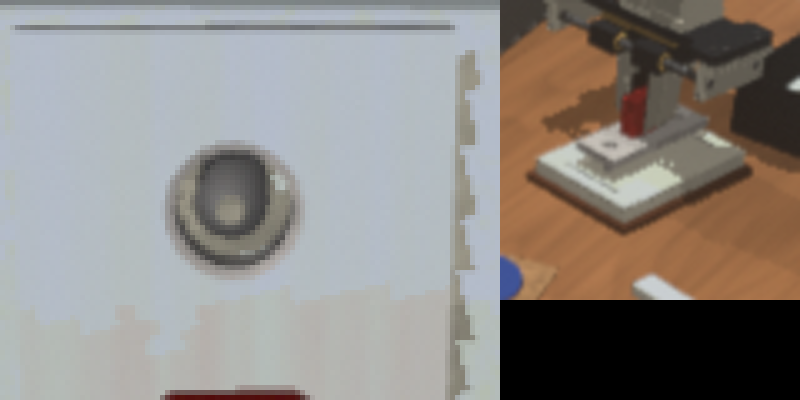

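The pin is in the hole (underside 8 mm below the tips) with no contact force. Lowering all the way.

Emit:
arm_command(deltas=[{"xyz": [-0.01,0,0.4],"turn": 0,"jaw": 240},{"xyz": [-0.02,0,0.8],"turn": 0,"jaw": 240},{"xyz": [-0.03,0,1.2],"turn": 0,"jaw": 240},{"xyz": [-0.03,0,1.5],"turn": 0,"jaw": 240},{"xyz": [-0.03,0,1.55],"turn": 0,"jaw": 240}])

```text
clock: 26.58
position: [0.5171, -0.321, 0.0355]
ee_rot: [-2.453, -1.935, -0.014]
force: [-0.7, -0.2, -1.2]
width: 0.175
```

Emit:
arm_command(deltas=[{"xyz": [0,0,0.1],"turn": 0,"jaw": 240},{"xyz": [0,0,0.1],"turn": 0,"jaw": 240},{"xyz": [0,0,0.1],"turn": 0,"jaw": 240}])

```text
clock: 26.83
position: [0.5172, -0.321, 0.0353]
ee_rot: [-2.453, -1.935, -0.014]
force: [-2.6, 0.3, 5.6]
width: 0.168
```

```bash
python3 - <<'E'
from held import *
plan((.5171,-.3208,.035,-13.5,1))
E
```

```text
t 26.83 pos [ 0.5172 -0.321   0.0353] yaw -13.46 zaxis [-0.0032  0.0188 -0.9998] F [-2.6  0.3  5.6] w 15.5 j7 -0.03
  xyz [0.01, -0.01, 0.03] turn 0.0
```

Emit:
arm_command(deltas=[{"xyz": [0,0,0],"turn": 0,"jaw": 205},{"xyz": [0,0,0],"turn": 0,"jaw": 180},{"xyz": [0,0,0],"turn": 0,"jaw": 140},{"xyz": [0,0,0],"turn": 0,"jaw": 110},{"xyz": [0,0,0],"turn": 0,"jaw": 90}])

```text
clock: 27.25
position: [0.5172, -0.321, 0.0353]
ee_rot: [-2.453, -1.935, -0.014]
force: [-0.6, -0.3, -0.6]
width: 0.438
```

Emit:
arm_command(deltas=[{"xyz": [0,0,-0.5],"turn": 0,"jaw": 80},{"xyz": [0,0,-2],"turn": 0,"jaw": 80},{"xyz": [0,0,-5],"turn": 0,"jaw": 60},{"xyz": [0,0,-8.5],"turn": 0,"jaw": 47},{"xyz": [0,0,-12],"turn": 0,"jaw": 47}])

```text
clock: 27.67
position: [0.5171, -0.3229, 0.1565]
ee_rot: [-2.452, -1.935, -0.014]
force: [0.2, -0.5, -0.6]
width: 0.786
```

Emit:
arm_command(deltas=[{"xyz": [2,0,-1],"turn": -5,"jaw": 47},{"xyz": [5,0,-2],"turn": -10,"jaw": 47},{"xyz": [8,0,-2],"turn": -15,"jaw": 47},{"xyz": [10,0,-2],"turn": -20,"jaw": 47},{"xyz": [11,0,-2],"turn": -24,"jaw": 47}])

```text
clock: 28.08
position: [0.5438, -0.2124, 0.1796]
ee_rot: [-1.988, -2.413, -0.022]
force: [-0.8, 0.1, 0.6]
width: 0.82
```

```bash
python3 - <<'E'
from h import *
plan((.537,-.1,.175,11,1),(.39,.3221,.175,11,3))
sc=get_image('scene'); sd=get_image('side')
a=cv2.resize(sc['frame'][220:320,50:170,::-1],(420,350),interpolation=cv2.INTER_CUBIC);b=cv2.resize(sd['frame'][140:200,310:392,::-1],(380,350),interpolation=cv2.INTER_CUBIC)
cv2.imwrite('pics/b9.png',np.hstack([a,b]))
E
```

```text
t 28.08 pos [ 0.5438 -0.2124  0.1796] yaw 11.03 zaxis [-0.0026  0.0207 -0.9998] F [-0.8  0.1  0.6] w 75.5 j7 0.23
  xyz [11.16, 1.48, 0.7] turn 0.0
  xyz [14.75, -2.13, 0.0] turn -0.0
  xyz [14.75, -2.13, 0.0] turn -0.0
  xyz [14.75, -2.13, 0.0] turn -0.0
```

View pics/b9.png

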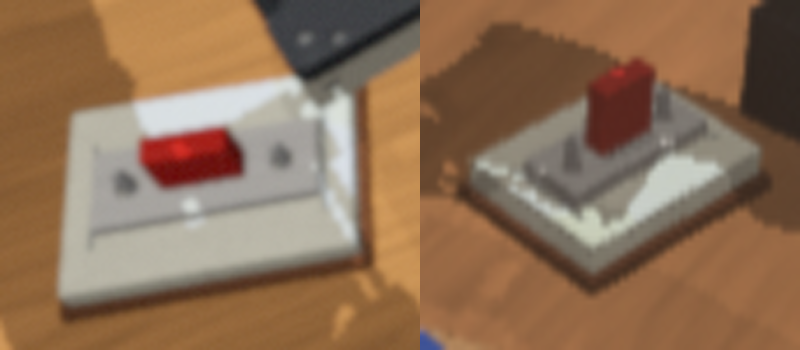

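Both views show the bar flat on the cards with both pin tips standing through its holes. Now the cup goes back.

Emit:
arm_command(deltas=[{"xyz": [3.5,-0.3,0.2],"turn": 0,"jaw": 47},{"xyz": [7.5,-0.6,0.4],"turn": 0,"jaw": 47},{"xyz": [11.5,-1,0.5],"turn": 0,"jaw": 47},{"xyz": [15.5,-1.3,0.6],"turn": 0,"jaw": 47},{"xyz": [19.5,-1.7,0.8],"turn": 0,"jaw": 47}])

```text
clock: 28.6
position: [0.4897, -0.0252, 0.1754]
ee_rot: [-1.998, -2.405, -0.021]
force: [0.2, 0.2, 0.4]
width: 0.818
```

Emit:
arm_command(deltas=[{"xyz": [4,-0.35,0.1],"turn": 0,"jaw": 47},{"xyz": [8,-0.7,0.2],"turn": 0,"jaw": 47},{"xyz": [12,-1,0.2],"turn": 0,"jaw": 47},{"xyz": [16,-1.4,0.3],"turn": 0,"jaw": 47},{"xyz": [20,-1.8,0.4],"turn": 0,"jaw": 47}])

```text
clock: 29.02
position: [0.4354, 0.1685, 0.1758]
ee_rot: [-2.005, -2.4, -0.022]
force: [1.6, 0.4, 0.4]
width: 0.814
```

Emit:
arm_command(deltas=[{"xyz": [4,-0.3,0],"turn": 0,"jaw": 47},{"xyz": [7.5,-0.6,0.1],"turn": 0,"jaw": 47},{"xyz": [10.5,-0.8,0.1],"turn": 0,"jaw": 47},{"xyz": [12.5,-0.9,0.2],"turn": 0,"jaw": 47},{"xyz": [13,-1,0.2],"turn": 0,"jaw": 47}])

```text
clock: 29.43
position: [0.4019, 0.2978, 0.1768]
ee_rot: [-2.004, -2.399, -0.025]
force: [0.3, 0.3, -0.0]
width: 0.819
```

```bash
python3 - <<'E'
from m import *
plan((.3904,.3221,.115,11,1))
im=get_image('scene'); P=cloud(im); ok=im['depth']>0
from scipy.optimize import least_squares
for k,g,t in [('flask',(.4905,.3288),.09),('pot',(.5907,.3362),.08),('cup',(.3904,.3221),.07)]:
    m=ok&(P[...,2]>.02)&(P[...,2]<t)&(abs(np.hypot(P[...,0]-g[0],P[...,1]-g[1])-.028)<.008)
    q=P[m][:,:2]; print(k,m.sum(),least_squares(lambda s:np.hypot(q[:,0]-s[0],q[:,1]-s[1])-.028,g,loss='soft_l1',f_scale=.001).x.round(4) if m.sum()>20 else '')
E
```

```text
t 29.43 pos [0.4019 0.2978 0.1768] yaw 10.26 zaxis [-0.0016  0.0218 -0.9998] F [ 0.3  0.3 -0. ] w 75.4 j7 -0.84
  xyz [2.46, -0.71, 6.23] turn -0.7
flask 608 [0.4887 0.3284]
pot 551 [0.5898 0.3347]
cup 376 [0.3886 0.3205]
```

Emit:
arm_command(deltas=[{"xyz": [1.2,-0.4,1],"turn": -0.4,"jaw": 47},{"xyz": [2.3,-0.7,3],"turn": -0.7,"jaw": 47},{"xyz": [2.4,-0.7,5],"turn": -0.7,"jaw": 47},{"xyz": [2.4,-0.7,5.8],"turn": -0.7,"jaw": 47},{"xyz": [2.4,-0.7,5.8],"turn": -0.7,"jaw": 47}])

```text
clock: 29.9
position: [0.391, 0.3175, 0.1173]
ee_rot: [-1.994, -2.409, -0.017]
force: [-0.5, -0.0, 0.4]
width: 0.814
```

```bash
python3 - <<'E'
from h import *
plan((.3904,.3221,.053,11,1))
E
```

```text
t 29.9 pos [0.391  0.3175 0.1173] yaw 10.78 zaxis [-0.0042  0.0176 -0.9998] F [-0.5 -0.   0.4] w 74.9 j7 -0.95
  xyz [0.34, 0.04, 6.44] turn -0.2
```

Emit:
arm_command(deltas=[{"xyz": [0.3,0,1.5],"turn": -0.2,"jaw": 47},{"xyz": [0.35,0,3.2],"turn": -0.2,"jaw": 47},{"xyz": [0.35,0.05,5],"turn": -0.2,"jaw": 47},{"xyz": [0.35,0.05,6.1],"turn": -0.2,"jaw": 47},{"xyz": [0.35,0.05,6.4],"turn": -0.2,"jaw": 47}])

```text
clock: 30.32
position: [0.3909, 0.3206, 0.0525]
ee_rot: [-1.992, -2.411, -0.014]
force: [-0.1, -0.7, 1.0]
width: 0.816
```

Emit:
arm_command(deltas=[{"xyz": [0,0,0],"turn": 0,"jaw": 47},{"xyz": [0,0,0],"turn": 0,"jaw": 70},{"xyz": [0,0,0],"turn": 0,"jaw": 90},{"xyz": [0,0,0],"turn": 0,"jaw": 105},{"xyz": [0,0,0],"turn": 0,"jaw": 120}], force=18)

```text
clock: 30.73
position: [0.3912, 0.3209, 0.0532]
ee_rot: [-1.993, -2.411, -0.016]
force: [-0.2, 0.0, 3.6]
width: 0.604
```

Emit:
arm_command(deltas=[{"xyz": [0,0,0],"turn": 0,"jaw": 140},{"xyz": [0,0,0],"turn": 0,"jaw": 140},{"xyz": [0,0,0],"turn": 0,"jaw": 140}])

```text
clock: 30.98
position: [0.3912, 0.3208, 0.0533]
ee_rot: [-1.993, -2.411, -0.016]
force: [-0.6, -0.4, 0.4]
width: 0.605
```

```bash
python3 - <<'E'
from h import *
plan((.39,.322,.17,11,1),(.537,-.1004,.17,11,3))
E
```

```text
t 30.98 pos [0.3912 0.3208 0.0533] yaw 10.86 zaxis [-0.0042  0.0164 -0.9999] F [-0.6 -0.4  0.4] w 55.7 j7 -1.04
  xyz [0.33, -0.11, -11.67] turn -0.1
  xyz [-14.76, 2.12, 0.0] turn -0.0
  xyz [-14.76, 2.12, 0.0] turn -0.0
  xyz [-14.76, 2.12, 0.0] turn -0.0
```

Emit:
arm_command(deltas=[{"xyz": [0,0,-1],"turn": 0,"jaw": 140},{"xyz": [0.1,0,-4],"turn": 0,"jaw": 140},{"xyz": [0.2,0,-7.5],"turn": 0,"jaw": 140},{"xyz": [0.2,0,-10.5],"turn": 0,"jaw": 140},{"xyz": [0.2,0,-11.8],"turn": 0,"jaw": 140}])

```text
clock: 31.4
position: [0.3919, 0.3224, 0.1756]
ee_rot: [-1.992, -2.412, -0.022]
force: [0.7, 0.6, -2.9]
width: 0.606
```

Emit:
arm_command(deltas=[{"xyz": [-2,0.3,0],"turn": 0,"jaw": 140},{"xyz": [-5,0.7,-0.1],"turn": 0,"jaw": 140},{"xyz": [-8.5,1.2,-0.1],"turn": 0,"jaw": 140},{"xyz": [-12,1.7,-0.2],"turn": 0,"jaw": 140},{"xyz": [-15.5,2.2,-0.3],"turn": 0,"jaw": 140}])

```text
clock: 31.82
position: [0.4427, 0.1729, 0.1763]
ee_rot: [-1.991, -2.413, -0.022]
force: [1.0, -0.8, -2.5]
width: 0.604
```

Emit:
arm_command(deltas=[{"xyz": [-3.5,0.5,0],"turn": 0,"jaw": 140},{"xyz": [-7,1,-0.1],"turn": 0,"jaw": 140},{"xyz": [-10.5,1.5,-0.2],"turn": 0,"jaw": 140},{"xyz": [-14,2,-0.2],"turn": 0,"jaw": 140},{"xyz": [-17.5,2.5,-0.3],"turn": 0,"jaw": 140}])

```text
clock: 32.23
position: [0.5004, 0.0042, 0.1766]
ee_rot: [-1.99, -2.414, -0.022]
force: [1.1, 0.6, -3.1]
width: 0.605
```

```bash
python3 - <<'E'
from h import *
plan((.5375,-.1015,.16,11,1))
E
```

```text
t 32.23 pos [0.5004 0.0042 0.1766] yaw 10.98 zaxis [-0.001   0.0194 -0.9998] F [ 1.1  0.6 -3.1] w 55.6 j7 -0.17
  xyz [-11.11, 1.62, 1.45] turn -0.0
```

Emit:
arm_command(deltas=[{"xyz": [-3.5,0.5,0],"turn": 0,"jaw": 140},{"xyz": [-7,1,0.5],"turn": 0,"jaw": 140},{"xyz": [-9.7,1.4,1],"turn": 0,"jaw": 140},{"xyz": [-10.9,1.6,1.4],"turn": 0,"jaw": 140},{"xyz": [-10.9,1.6,1.4],"turn": 0,"jaw": 140}])

```text
clock: 32.65
position: [0.5368, -0.1033, 0.1597]
ee_rot: [-1.996, -2.408, -0.02]
force: [-0.8, -0.6, -2.9]
width: 0.606
```

```bash
python3 - <<'E'
from h import *
plan((.5375,-.1015,.056,11,1))
E
```

```text
t 32.65 pos [ 0.5368 -0.1033  0.1597] yaw 10.69 zaxis [-0.0024  0.0187 -0.9998] F [-0.8 -0.6 -2.9] w 55.7 j7 0.01
  xyz [-0.03, 0.1, 10.37] turn -0.3
```

Emit:
arm_command(deltas=[{"xyz": [0,0.1,1.5],"turn": -0.3,"jaw": 140},{"xyz": [0,0.1,4],"turn": -0.3,"jaw": 140},{"xyz": [0,0.1,6.5],"turn": -0.3,"jaw": 140},{"xyz": [0,0.1,8.7],"turn": -0.3,"jaw": 140},{"xyz": [0,0.1,9.6],"turn": -0.3,"jaw": 140}])

```text
clock: 33.07
position: [0.5356, -0.0997, 0.0616]
ee_rot: [-1.985, -2.412, -0.018]
force: [0.4, 0.5, -2.5]
width: 0.605
```

```bash
python3 - <<'E'
from h import *
plan((.5375,-.1015,.056,11,1))
E
```

```text
t 33.07 pos [ 0.5356 -0.0997  0.0616] yaw 11.1 zaxis [-0.0062  0.0201 -0.9998] F [ 0.4  0.5 -2.5] w 55.7 j7 -0.07
  xyz [-0.23, 0.16, 0.56] turn 0.1
```

Emit:
arm_command(deltas=[{"xyz": [-0.1,0.1,0.1],"turn": 0,"jaw": 140},{"xyz": [-0.2,0.15,0.3],"turn": 0,"jaw": 140},{"xyz": [-0.2,0.15,0.5],"turn": 0,"jaw": 140},{"xyz": [-0.2,0.15,0.6],"turn": 0,"jaw": 140},{"xyz": [-0.2,0.15,0.6],"turn": 0,"jaw": 140}])

```text
clock: 33.48
position: [0.538, -0.1012, 0.0564]
ee_rot: [-1.986, -2.413, -0.019]
force: [-0.3, 0.3, -3.4]
width: 0.603
```

Emit:
arm_command(deltas=[{"xyz": [0,0,0],"turn": 0,"jaw": 95},{"xyz": [0,0,0],"turn": 0,"jaw": 75},{"xyz": [0,0,0],"turn": 0,"jaw": 47},{"xyz": [0,0,0],"turn": 0,"jaw": 47},{"xyz": [0,0,0],"turn": 0,"jaw": 47}])

```text
clock: 33.9
position: [0.5382, -0.1013, 0.0566]
ee_rot: [-1.986, -2.413, -0.02]
force: [-0.2, 0.2, 0.1]
width: 0.808
```

Emit:
arm_command(deltas=[{"xyz": [0,0,-1],"turn": 0,"jaw": 47},{"xyz": [0,0,-4],"turn": 0,"jaw": 47},{"xyz": [0,0,-7],"turn": 0,"jaw": 47},{"xyz": [0,0,-10],"turn": 0,"jaw": 47},{"xyz": [0,0,-11.5],"turn": 0,"jaw": 47}])

```text
clock: 34.32
position: [0.5401, -0.1032, 0.1759]
ee_rot: [-1.988, -2.417, -0.023]
force: [0.5, -0.2, -0.7]
width: 0.814
```

```bash
python3 - <<'E'
from h import *
plan((.4905,.3289,.17,11,3))
im=get_image('scene'); save(im,'c10')
E
```

```text
t 34.32 pos [ 0.5401 -0.1032  0.1759] yaw 11.11 zaxis [-0.      0.0194 -0.9998] F [ 0.5 -0.2 -0.7] w 74.9 j7 0.03
  xyz [14.45, 1.15, 0.48] turn 0.0
  xyz [14.45, 1.14, 0.2] turn 0.0
  xyz [14.45, 1.13, 0.2] turn 0.0
```

View pics/c10.png

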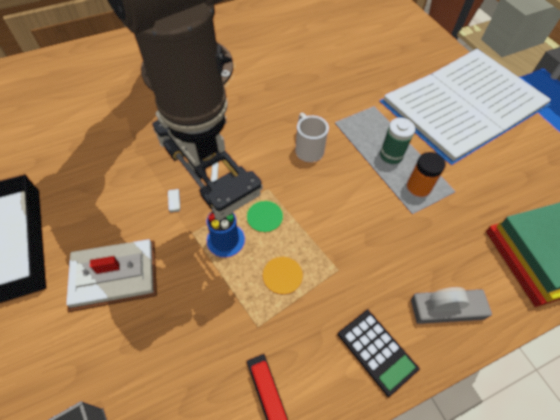

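The view shows the cup upright on its blue coaster (225,237), the bar on the binder, and the flask and pot still on the mat. Flask next.

Emit:
arm_command(deltas=[{"xyz": [3,0.2,0.1],"turn": 0,"jaw": 47},{"xyz": [7,0.6,0.2],"turn": 0,"jaw": 47},{"xyz": [11,0.9,0.3],"turn": 0,"jaw": 47},{"xyz": [14.5,1.2,0.4],"turn": 0,"jaw": 47},{"xyz": [17.5,1.4,0.5],"turn": 0,"jaw": 47}])

```text
clock: 34.78
position: [0.5207, 0.074, 0.1767]
ee_rot: [-1.988, -2.42, -0.027]
force: [0.1, 0.4, 0.7]
width: 0.815
```

Emit:
arm_command(deltas=[{"xyz": [3.5,0.3,0.1],"turn": 0,"jaw": 47},{"xyz": [7,0.6,0.1],"turn": 0,"jaw": 47},{"xyz": [10.5,0.9,0.2],"turn": 0,"jaw": 47},{"xyz": [13.5,1.1,0.3],"turn": 0,"jaw": 47},{"xyz": [16,1.3,0.3],"turn": 0,"jaw": 47}])

```text
clock: 35.2
position: [0.5013, 0.2364, 0.1773]
ee_rot: [-1.985, -2.422, -0.028]
force: [0.4, -0.2, 0.2]
width: 0.816
```

Emit:
arm_command(deltas=[{"xyz": [3,0.2,0.1],"turn": 0,"jaw": 47},{"xyz": [5.5,0.4,0.1],"turn": 0,"jaw": 47},{"xyz": [7.5,0.6,0.2],"turn": 0,"jaw": 47},{"xyz": [8.6,0.7,0.2],"turn": 0,"jaw": 47},{"xyz": [8.6,0.7,0.2],"turn": 0,"jaw": 47}])

```text
clock: 35.62
position: [0.4902, 0.3248, 0.1775]
ee_rot: [-1.98, -2.424, -0.03]
force: [-0.8, 0.5, -0.2]
width: 0.815
```

```bash
python3 - <<'E'
from h import *
plan((.4905,.3289,.12,11,1))
E
```

```text
t 35.62 pos [0.4902 0.3248 0.1775] yaw 11.52 zaxis [ 0.0034  0.0221 -0.9998] F [-0.8  0.5 -0.2] w 74.9 j7 -0.78
  xyz [0.27, 0.06, 5.76] turn 0.5
```

Emit:
arm_command(deltas=[{"xyz": [0.2,0,1],"turn": 0.3,"jaw": 47},{"xyz": [0.3,0.05,3],"turn": 0.5,"jaw": 47},{"xyz": [0.3,0.05,5],"turn": 0.5,"jaw": 47},{"xyz": [0.3,0.05,5.6],"turn": 0.5,"jaw": 47},{"xyz": [0.3,0.05,5.6],"turn": 0.5,"jaw": 47}])

```text
clock: 36.03
position: [0.4898, 0.3266, 0.1195]
ee_rot: [-1.992, -2.414, -0.024]
force: [0.4, -0.5, 1.2]
width: 0.811
```

```bash
python3 - <<'E'
from h import *
plan((.4905,.3289,.058,11,1))
E
```

```text
t 36.03 pos [0.4898 0.3266 0.1195] yaw 10.92 zaxis [ 4.000e-04  1.910e-02 -9.998e-01] F [ 0.4 -0.5  1.2] w 74.6 j7 -0.83
  xyz [0.1, 0.08, 6.15] turn -0.1
```

Emit:
arm_command(deltas=[{"xyz": [0.1,0.05,1.5],"turn": 0,"jaw": 47},{"xyz": [0.1,0.1,3.2],"turn": 0,"jaw": 47},{"xyz": [0.15,0.1,4.8],"turn": 0,"jaw": 47},{"xyz": [0.15,0.1,5.8],"turn": 0,"jaw": 47},{"xyz": [0.15,0.1,6.1],"turn": 0,"jaw": 47}])

```text
clock: 36.45
position: [0.4905, 0.3284, 0.0577]
ee_rot: [-1.993, -2.413, -0.021]
force: [-0.2, -0.7, 0.7]
width: 0.814
```

Emit:
arm_command(deltas=[{"xyz": [0,0,0],"turn": 0,"jaw": 47},{"xyz": [0,0,0],"turn": 0,"jaw": 70},{"xyz": [0,0,0],"turn": 0,"jaw": 90},{"xyz": [0,0,0],"turn": 0,"jaw": 105},{"xyz": [0,0,0],"turn": 0,"jaw": 120}], force=18)

```text
clock: 36.87
position: [0.4908, 0.3287, 0.0584]
ee_rot: [-1.994, -2.413, -0.023]
force: [-0.5, -0.5, 3.5]
width: 0.607
```

Emit:
arm_command(deltas=[{"xyz": [0,0,0],"turn": 0,"jaw": 140},{"xyz": [0,0,0],"turn": 0,"jaw": 140},{"xyz": [0,0,0],"turn": 0,"jaw": 140}])

```text
clock: 37.12
position: [0.4908, 0.3286, 0.0585]
ee_rot: [-1.994, -2.413, -0.023]
force: [0.4, -0.8, 0.3]
width: 0.604
```

```bash
python3 - <<'E'
from h import *
plan((.49,.329,.165,11,1),(.5185,-.0068,.165,11,2))
E
```

```text
t 37.12 pos [0.4908 0.3286 0.0585] yaw 10.87 zaxis [ 3.000e-04  1.840e-02 -9.998e-01] F [ 0.4 -0.8  0.3] w 55.6 j7 -0.89
  xyz [0.25, -0.03, -10.65] turn -0.1
  xyz [-16.75, -1.8, 0.0] turn -0.0
  xyz [-16.75, -1.8, 0.0] turn -0.0
```

Emit:
arm_command(deltas=[{"xyz": [0,0,-1],"turn": 0,"jaw": 140},{"xyz": [0.1,0,-3.5],"turn": 0,"jaw": 140},{"xyz": [0.2,0,-6.5],"turn": 0,"jaw": 140},{"xyz": [0.2,0,-9.5],"turn": 0,"jaw": 140},{"xyz": [0.2,0,-10.8],"turn": 0,"jaw": 140}])

```text
clock: 37.53
position: [0.4911, 0.33, 0.171]
ee_rot: [-1.993, -2.414, -0.029]
force: [0.9, 1.3, -2.6]
width: 0.609
```

Emit:
arm_command(deltas=[{"xyz": [-2,-0.2,0],"turn": 0,"jaw": 140},{"xyz": [-5,-0.5,-0.1],"turn": 0,"jaw": 140},{"xyz": [-8.5,-0.9,-0.1],"turn": 0,"jaw": 140},{"xyz": [-12.5,-1.3,-0.2],"turn": 0,"jaw": 140},{"xyz": [-16,-1.7,-0.3],"turn": 0,"jaw": 140}])

```text
clock: 37.95
position: [0.5044, 0.1674, 0.171]
ee_rot: [-1.993, -2.415, -0.028]
force: [0.4, -0.3, -3.0]
width: 0.605
```

Emit:
arm_command(deltas=[{"xyz": [-4,-0.4,0],"turn": 0,"jaw": 140},{"xyz": [-8,-0.8,-0.1],"turn": 0,"jaw": 140},{"xyz": [-12,-1.3,-0.2],"turn": 0,"jaw": 140},{"xyz": [-15,-1.6,-0.3],"turn": 0,"jaw": 140},{"xyz": [-16.3,-1.8,-0.3],"turn": 0,"jaw": 140}])

```text
clock: 38.37
position: [0.5176, -0.0019, 0.171]
ee_rot: [-2.001, -2.41, -0.025]
force: [0.1, -0.2, -3.0]
width: 0.606
```

```bash
python3 - <<'E'
from h import *
plan((.5188,-.0071,.115,11,1),(.5188,-.0071,.0615,11,1))
E
```

```text
t 38.37 pos [ 0.5176 -0.0019  0.171 ] yaw 10.58 zaxis [ 0.0033  0.018  -0.9998] F [ 0.1 -0.2 -3. ] w 55.7 j7 -0.18
  xyz [-0.63, -0.01, 5.59] turn -0.4
  xyz [0.0, 0.0, 5.35] turn -0.0
```

Emit:
arm_command(deltas=[{"xyz": [-0.4,0,1],"turn": -0.4,"jaw": 140},{"xyz": [-0.6,0,3],"turn": -0.4,"jaw": 140},{"xyz": [-0.6,0,5],"turn": -0.4,"jaw": 140},{"xyz": [-0.6,0,6],"turn": -0.4,"jaw": 140},{"xyz": [-0.6,0,6],"turn": -0.4,"jaw": 140}])

```text
clock: 38.78
position: [0.5171, -0.0059, 0.1087]
ee_rot: [-1.989, -2.416, -0.021]
force: [-0.0, 0.0, -3.1]
width: 0.608
```

```bash
python3 - <<'E'
from h import *
plan((.5188,-.0071,.0615,11,1))
E
```

```text
t 38.78 pos [ 0.5171 -0.0059  0.1087] yaw 11.08 zaxis [-9.000e-04  1.850e-02 -9.998e-01] F [-0.   0.  -3.1] w 55.9 j7 -0.22
  xyz [-0.24, 0.13, 4.72] turn 0.1
```

Emit:
arm_command(deltas=[{"xyz": [-0.2,0.1,1],"turn": 0,"jaw": 140},{"xyz": [-0.25,0.15,2.2],"turn": 0,"jaw": 140},{"xyz": [-0.25,0.15,3.4],"turn": 0,"jaw": 140},{"xyz": [-0.25,0.15,4.2],"turn": 0,"jaw": 140},{"xyz": [-0.25,0.15,4.3],"turn": 0,"jaw": 140}])

```text
clock: 39.2
position: [0.5179, -0.0073, 0.0638]
ee_rot: [-1.987, -2.415, -0.019]
force: [-0.1, -0.2, -2.7]
width: 0.605
```

```bash
python3 - <<'E'
from h import *
plan((.5188,-.0071,.0615,11,1))
E
```

```text
t 39.2 pos [ 0.5179 -0.0073  0.0638] yaw 11.1 zaxis [-0.0036  0.0185 -0.9998] F [-0.1 -0.2 -2.7] w 55.7 j7 -0.27
  xyz [-0.01, 0.09, 0.23] turn 0.1
```

Emit:
arm_command(deltas=[{"xyz": [0,0.05,0.1],"turn": 0,"jaw": 140},{"xyz": [0,0.08,0.2],"turn": 0,"jaw": 140},{"xyz": [0,0.08,0.3],"turn": 0,"jaw": 140},{"xyz": [0,0.08,0.3],"turn": 0,"jaw": 140},{"xyz": [0,0.08,0.3],"turn": 0,"jaw": 140}])

```text
clock: 39.62
position: [0.5188, -0.007, 0.0615]
ee_rot: [-1.987, -2.415, -0.019]
force: [-2.0, 0.3, 4.1]
width: 0.605
```

Emit:
arm_command(deltas=[{"xyz": [0,0,0],"turn": 0,"jaw": 95},{"xyz": [0,0,0],"turn": 0,"jaw": 75},{"xyz": [0,0,0],"turn": 0,"jaw": 47},{"xyz": [0,0,0],"turn": 0,"jaw": 47},{"xyz": [0,0,0],"turn": 0,"jaw": 47}])

```text
clock: 40.03
position: [0.5191, -0.007, 0.0616]
ee_rot: [-1.988, -2.415, -0.02]
force: [0.4, -0.6, 0.8]
width: 0.806
```

Emit:
arm_command(deltas=[{"xyz": [0,0,-1],"turn": 0,"jaw": 47},{"xyz": [0,0,-4],"turn": 0,"jaw": 47},{"xyz": [0,0,-7],"turn": 0,"jaw": 47},{"xyz": [0,0,-10],"turn": 0,"jaw": 47},{"xyz": [0,0,-11],"turn": 0,"jaw": 47}])

```text
clock: 40.45
position: [0.5213, -0.0083, 0.1763]
ee_rot: [-1.99, -2.419, -0.026]
force: [1.1, -0.6, 0.0]
width: 0.817
```

```bash
python3 - <<'E'
from h import *
plan((.5907,.3362,.165,11,2))
E
```

```text
t 40.45 pos [ 0.5213 -0.0083  0.1763] yaw 11.12 zaxis [ 0.0032  0.0187 -0.9998] F [ 1.1 -0.6  0. ] w 75.2 j7 -0.15
  xyz [16.22, 6.72, 0.9] turn 0.1
  xyz [16.24, 6.71, 0.56] turn 0.1
```

Emit:
arm_command(deltas=[{"xyz": [3,1.2,0.1],"turn": 0,"jaw": 47},{"xyz": [6.5,2.7,0.2],"turn": 0,"jaw": 47},{"xyz": [10,4.1,0.3],"turn": 0,"jaw": 47},{"xyz": [13.5,5.6,0.4],"turn": 0,"jaw": 47},{"xyz": [17,7,0.5],"turn": 0,"jaw": 47}])

```text
clock: 40.87
position: [0.5574, 0.1736, 0.1751]
ee_rot: [-1.991, -2.419, -0.026]
force: [0.7, -0.5, 0.3]
width: 0.817
```

Emit:
arm_command(deltas=[{"xyz": [3.5,1.4,0.1],"turn": 0,"jaw": 47},{"xyz": [7,2.9,0.2],"turn": 0,"jaw": 47},{"xyz": [10.5,4.3,0.3],"turn": 0,"jaw": 47},{"xyz": [13.5,5.6,0.4],"turn": 0,"jaw": 47},{"xyz": [15,6.2,0.5],"turn": 0,"jaw": 47}])

```text
clock: 41.28
position: [0.5884, 0.3381, 0.1734]
ee_rot: [-1.984, -2.421, -0.029]
force: [-0.2, -0.6, 0.1]
width: 0.816
```

```bash
python3 - <<'E'
from h import *
plan((.5907,.3362,.115,11,1))
E
```

```text
t 41.28 pos [0.5884 0.3381 0.1734] yaw 11.31 zaxis [ 0.0028  0.0216 -0.9998] F [-0.2 -0.6  0.1] w 75.1 j7 -0.7
  xyz [-0.35, 0.15, 5.84] turn 0.3
```

Emit:
arm_command(deltas=[{"xyz": [-0.2,0.1,1],"turn": 0.3,"jaw": 47},{"xyz": [-0.35,0.15,3],"turn": 0.3,"jaw": 47},{"xyz": [-0.35,0.15,5],"turn": 0.3,"jaw": 47},{"xyz": [-0.35,0.15,5.8],"turn": 0.3,"jaw": 47},{"xyz": [-0.35,0.15,5.8],"turn": 0.3,"jaw": 47}])

```text
clock: 41.7
position: [0.5897, 0.3339, 0.1127]
ee_rot: [-1.991, -2.414, -0.022]
force: [-0.3, -1.5, 0.9]
width: 0.814
```

```bash
python3 - <<'E'
from h import *
plan((.5907,.3362,.0553,11,1))
E
```

```text
t 41.7 pos [0.5897 0.3339 0.1127] yaw 10.96 zaxis [-8.000e-04  1.850e-02 -9.998e-01] F [-0.3 -1.5  0.9] w 74.9 j7 -0.73
  xyz [0.1, 0.13, 5.75] turn -0.0
```

Emit:
arm_command(deltas=[{"xyz": [0.1,0.1,1.5],"turn": 0,"jaw": 47},{"xyz": [0.12,0.15,3],"turn": 0,"jaw": 47},{"xyz": [0.15,0.15,4.5],"turn": 0,"jaw": 47},{"xyz": [0.15,0.15,5.5],"turn": 0,"jaw": 47},{"xyz": [0.15,0.15,5.7],"turn": 0,"jaw": 47}])

```text
clock: 42.12
position: [0.5899, 0.3357, 0.0535]
ee_rot: [-1.991, -2.413, -0.017]
force: [-0.6, -0.0, -0.1]
width: 0.813
```

Emit:
arm_command(deltas=[{"xyz": [0,0,0],"turn": 0,"jaw": 47},{"xyz": [0,0,0],"turn": 0,"jaw": 70},{"xyz": [0,0,0],"turn": 0,"jaw": 90},{"xyz": [0,0,0],"turn": 0,"jaw": 105},{"xyz": [0,0,0],"turn": 0,"jaw": 120}], force=18)

```text
clock: 42.53
position: [0.5904, 0.3359, 0.0543]
ee_rot: [-1.991, -2.413, -0.019]
force: [-0.0, 0.2, 1.4]
width: 0.605
```

Emit:
arm_command(deltas=[{"xyz": [0,0,0],"turn": 0,"jaw": 140},{"xyz": [0,0,0],"turn": 0,"jaw": 140},{"xyz": [0,0,0],"turn": 0,"jaw": 140}])

```text
clock: 42.78
position: [0.5903, 0.3359, 0.0543]
ee_rot: [-1.991, -2.414, -0.019]
force: [0.0, -0.1, -0.4]
width: 0.607
```

```bash
python3 - <<'E'
from h import *
plan((.5907,.3362,.165,11,1),(.6527,-.0287,.165,11,2))
E
```

```text
t 42.78 pos [0.5903 0.3359 0.0543] yaw 10.96 zaxis [-0.0022  0.0173 -0.9998] F [ 0.  -0.1 -0.4] w 55.8 j7 -0.76
  xyz [0.22, 0.05, -11.07] turn -0.0
  xyz [-18.5, -0.44, 0.0] turn -0.0
  xyz [-18.5, -0.44, 0.0] turn -0.0
```

Emit:
arm_command(deltas=[{"xyz": [0,0,-1],"turn": 0,"jaw": 140},{"xyz": [0.1,0,-3.5],"turn": 0,"jaw": 140},{"xyz": [0.2,0,-6.5],"turn": 0,"jaw": 140},{"xyz": [0.2,0,-9.5],"turn": 0,"jaw": 140},{"xyz": [0.2,0,-11],"turn": 0,"jaw": 140}])

```text
clock: 43.2
position: [0.591, 0.3372, 0.169]
ee_rot: [-1.991, -2.414, -0.026]
force: [0.2, 0.5, -1.5]
width: 0.604
```

Emit:
arm_command(deltas=[{"xyz": [-2,0,0],"turn": 0,"jaw": 140},{"xyz": [-5,-0.1,-0.1],"turn": 0,"jaw": 140},{"xyz": [-9,-0.2,-0.1],"turn": 0,"jaw": 140},{"xyz": [-13,-0.3,-0.2],"turn": 0,"jaw": 140},{"xyz": [-17,-0.4,-0.3],"turn": 0,"jaw": 140}])

```text
clock: 43.62
position: [0.6193, 0.1681, 0.1695]
ee_rot: [-1.99, -2.416, -0.026]
force: [1.8, 0.4, -2.0]
width: 0.606
```

Emit:
arm_command(deltas=[{"xyz": [-4,-0.1,0],"turn": 0,"jaw": 140},{"xyz": [-8,-0.2,-0.1],"turn": 0,"jaw": 140},{"xyz": [-12,-0.3,-0.2],"turn": 0,"jaw": 140},{"xyz": [-16,-0.4,-0.3],"turn": 0,"jaw": 140},{"xyz": [-18.5,-0.4,-0.3],"turn": 0,"jaw": 140}])

```text
clock: 44.03
position: [0.6512, -0.0203, 0.1694]
ee_rot: [-1.997, -2.413, -0.023]
force: [-0.1, -0.6, -1.1]
width: 0.605
```

```bash
python3 - <<'E'
from h import *
plan((.6526,-.0287,.105,11,1))
E
```

```text
t 44.03 pos [ 0.6512 -0.0203  0.1694] yaw 10.77 zaxis [ 0.0021  0.0175 -0.9998] F [-0.1 -0.6 -1.1] w 55.7 j7 -0.15
  xyz [-0.96, -0.05, 6.42] turn -0.2
```

Emit:
arm_command(deltas=[{"xyz": [-0.6,0,1],"turn": -0.2,"jaw": 140},{"xyz": [-0.9,0,3],"turn": -0.2,"jaw": 140},{"xyz": [-0.95,0,5],"turn": -0.2,"jaw": 140},{"xyz": [-0.95,0,6.4],"turn": -0.2,"jaw": 140},{"xyz": [-0.95,0,6.4],"turn": -0.2,"jaw": 140}])

```text
clock: 44.45
position: [0.6509, -0.0282, 0.1023]
ee_rot: [-1.989, -2.414, -0.019]
force: [-0.2, -0.3, -2.3]
width: 0.607
```

```bash
python3 - <<'E'
from h import *
plan((.6526,-.0287,.0573,11,1))
E
```

```text
t 44.45 pos [ 0.6509 -0.0282  0.1023] yaw 11.01 zaxis [-0.003   0.0178 -0.9998] F [-0.2 -0.3 -2.3] w 55.8 j7 -0.17
  xyz [-0.17, 0.16, 4.5] turn 0.0
```

Emit:
arm_command(deltas=[{"xyz": [-0.1,0.1,1],"turn": 0,"jaw": 140},{"xyz": [-0.15,0.15,2.2],"turn": 0,"jaw": 140},{"xyz": [-0.15,0.15,3.4],"turn": 0,"jaw": 140},{"xyz": [-0.15,0.15,4.1],"turn": 0,"jaw": 140},{"xyz": [-0.15,0.15,4.1],"turn": 0,"jaw": 140}])

```text
clock: 44.87
position: [0.6513, -0.0287, 0.0592]
ee_rot: [-1.988, -2.412, -0.015]
force: [0.2, -0.7, -2.2]
width: 0.607
```

```bash
python3 - <<'E'
from h import *
plan((.6526,-.0287,.0573,11,1))
E
```

```text
t 44.87 pos [ 0.6513 -0.0287  0.0592] yaw 11.03 zaxis [-0.0059  0.0176 -0.9998] F [ 0.2 -0.7 -2.2] w 55.8 j7 -0.2
  xyz [-0.03, 0.13, 0.19] turn 0.0
```

Emit:
arm_command(deltas=[{"xyz": [0,0.1,0.1],"turn": 0,"jaw": 140},{"xyz": [0,0.12,0.2],"turn": 0,"jaw": 140},{"xyz": [0,0.12,0.25],"turn": 0,"jaw": 140},{"xyz": [0,0.12,0.25],"turn": 0,"jaw": 140},{"xyz": [0,0.12,0.25],"turn": 0,"jaw": 140}])

```text
clock: 45.28
position: [0.6528, -0.0283, 0.0572]
ee_rot: [-1.988, -2.413, -0.016]
force: [-0.1, 0.3, -1.1]
width: 0.606
```

Emit:
arm_command(deltas=[{"xyz": [0,0,0],"turn": 0,"jaw": 95},{"xyz": [0,0,0],"turn": 0,"jaw": 75},{"xyz": [0,0,0],"turn": 0,"jaw": 47},{"xyz": [0,0,0],"turn": 0,"jaw": 47},{"xyz": [0,0,0],"turn": 0,"jaw": 47}])

```text
clock: 45.7
position: [0.6529, -0.0284, 0.0573]
ee_rot: [-1.988, -2.413, -0.016]
force: [-0.6, -0.6, 0.9]
width: 0.81
```

Emit:
arm_command(deltas=[{"xyz": [0,0,-1],"turn": 0,"jaw": 47},{"xyz": [0,0,-4],"turn": 0,"jaw": 47},{"xyz": [0,0,-7],"turn": 0,"jaw": 47},{"xyz": [0,0,-10.5],"turn": 0,"jaw": 47},{"xyz": [0,0,-13.5],"turn": 0,"jaw": 47}])

```text
clock: 46.12
position: [0.6537, -0.0305, 0.1952]
ee_rot: [-1.988, -2.414, -0.018]
force: [0.6, -0.4, -0.7]
width: 0.817
```

Emit:
arm_command(deltas=[{"xyz": [3,0.3,-1],"turn": 0,"jaw": 47},{"xyz": [7,0.6,-2],"turn": 0,"jaw": 47},{"xyz": [11,1,-3],"turn": 0,"jaw": 47},{"xyz": [13,1,-3],"turn": 0,"jaw": 47},{"xyz": [14,1,-3],"turn": 0,"jaw": 47}])

```text
clock: 46.53
position: [0.6358, 0.1138, 0.2301]
ee_rot: [-1.981, -2.419, -0.024]
force: [0.2, -0.2, 0.8]
width: 0.82
```

```bash
python3 - <<'E'
from m import *
from scipy.optimize import least_squares
plan()
L={k:[] for k in ['flask','pot','cup']}
for n in ['scene','side']:
    im=get_image(n); save(im,n+'F'); P=cloud(im); ok=im['depth']>0
    for k,g,t in [('flask',(.5185,-.0065),.095),('pot',(.653,-.030),.085),('cup',(.537,-.1013),.075)]:
        m=ok&(P[...,2]>.02)&(P[...,2]<t)&(abs(np.hypot(P[...,0]-g[0],P[...,1]-g[1])-.028)<.008)
        q=P[m][:,:2]
        if m.sum()>30: print(n,k,m.sum(),least_squares(lambda s:np.hypot(q[:,0]-s[0],q[:,1]-s[1])-.028,g,loss='soft_l1',f_scale=.001).x.round(4))
    m=ok&(abs(P[...,0]-.5175)<.07)&(abs(P[...,1]+.3195)<.07); M=masks(im)
    c=m&(M['S']<60)&(P[...,2]>.026)&(P[...,2]<.034); print('bar plate z',np.median(P[c][:,2]),P[c][:,2].std(),c.sum(), 'red top',np.percentile(P[m&M['red']][:,2],95))
    if n=='scene': 
        q=P[c]; print(np.linalg.lstsq(np.c_[q[:,:2],np.ones(len(q))],q[:,2],rcond=None)[0])
E
```

```text
t 46.53 pos [0.6358 0.1138 0.2301] yaw 11.38 zaxis [-0.0017  0.0209 -0.9998] F [ 0.2 -0.2  0.8] w 75.4 j7 -0.33
scene flask 581 [ 0.518  -0.0077]
scene pot 418 [ 0.6532 -0.0312]
scene cup 393 [ 0.5374 -0.1018]
bar plate z 0.029284523347684166 0.0013109769543463595 1007 red top 0.06679181281847688
[-0.00392909 -0.00019051  0.03127319]
side flask 603 [ 0.5184 -0.0055]
side pot 466 [ 0.6531 -0.029 ]
side cup 295 [ 0.5375 -0.0992]
bar plate z 0.029272684444284103 0.0015553599244813603 244 red top 0.06675290401272421
```

View pics/sceneF.png

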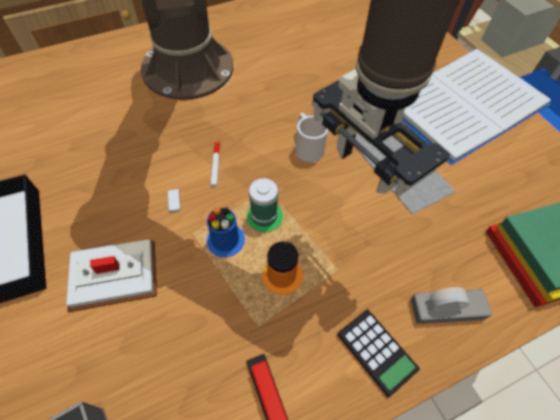

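View pics/sideF.png

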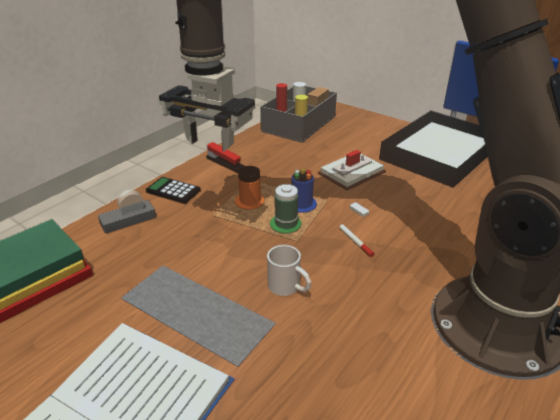

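Both views show all three upright on their own coasters, the bar flat on the binder, the mug unmoved and the arm clear. I'll let the arm settle, then hand in.

Emit:
arm_command(deltas=[{"xyz": [0,0,0],"turn": 0,"jaw": 47},{"xyz": [0,0,0],"turn": 0,"jaw": 47},{"xyz": [0,0,0],"turn": 0,"jaw": 47}])

```text
clock: 46.88
position: [0.6365, 0.1084, 0.2283]
ee_rot: [-1.987, -2.415, -0.018]
force: [0.0, -0.0, 0.6]
width: 0.818
```

```bash
python3 - <<'E'
from h import *
print(np.abs(observe()['dq']).max()); print(sign_off())
E
```

```text
0.0038486887813801874
the job is handed in; nothing more can be done
None
```

The job is done and handed in at about 47 s. The flask, pot and cup went to the grey mat first. The bar was then lowered over both pins onto the cards, and each thing went back onto the coaster of its own colour.

**Last checks:**
- **Flask, pot and cup:** all three stand upright within about 0.7 mm of where they started, as fitted in the scene and side views.
- **Bar:** it lies level, with its top at 29.3 mm against 30 mm expected. Both pin tips stand through the holes.
- **Mug and arm:** by eye, the mug looks unmoved. The gripper is open, clear of everything and at rest.

**Disagreements:**
- **Cameras:** the scene and side cameras differ by about 2 mm in y, which is within their calibration.
- **Gripper tilt:** it drifted about 1.2° from vertical during the run. I allowed for this in the later moves, and it shows no effect on the result.

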